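# Load the sample disc of the tube reader

### The arm

A 7-joint arm with a two-finger parallel gripper is mounted at the origin on the work surface. World frame = base frame: x ahead of the robot, y to its left, z up, the work surface at z = 0. Lengths are in m, angles in rad, forces in N, time in s.
With the tool pointing down it reaches from about 0.4 to 0.85 m from the base axis. Payload 10.4 kg.
Tool frame: the origin (TCP) lies on the centre line of the jaws, within the pads' length; the fingertips stand 14 mm ahead of it and the grasp point (between the pads) lies 5 mm behind it (env.tip_reach is the z of the fingertips in the tool frame, in m); z points along the fingers, y is the line along which they close (so a half turn about z gives the same grasp; the last joint's range is limited). The gripper opens to 87 mm and grips with 3 to 60 N. Pads are 19 mm wide; open, the fingers measure 117 mm over their backs; the gripper's body (75 mm by 190 mm) begins 51 mm behind the grasp point.
Start: joints at [-1.224, 0.332, -0.065, 1.46, 0.022, 1.35, -0.088], TCP at [0.226, 0.583, 0.237] pointing down, gripper open.
Joint ranges: [-2.6, 2.6], [-0.5, 2.12], [-1.47, 1.34], [0.16, 2.42], [-1.27, 4.41], [0.06, 2.06], [-2.6, 2.6]. Speed limits (rad/s): [2.22, 2.22, 2.79, 2.79, 3.14, 3.14, 3.14].

### API

Orientations are given as a rotation vector (axis times angle).
In Python, from workcell import env gives the robot as it stands.
- The arm moves only by the tool move_arm, never from a script. Its argument "targets" is one flat list of numbers, 7 for each row, row after row: the shift along the tool's x, y, z in units of 20 mm (1.0 is 20 mm), then the turn, a rotation vector about the tool's x, y, z in units of 30 degrees (1.0 is 30 degrees), then the closure, from -1 (fully open) to 1 (shut). A call has 1 to 12 rows; each row shifts and turns the commanded pose from where the row before left it, along the tool's axes as they then stand; what a row does not reach is not made up. A row lasts 1/12 s, in which the tool goes at most 41.7 mm and 7.16 degrees, less where a joint would pass 70% of its speed; a pose out of reach is approached as far as the arm can. A call with a number of a shift or a turn outside -1 to 1 is refused whole. A call with a gripper value outside its range is refused whole. The fingers move at their own pace and stop on an object; "squeeze" is the grip in N (left out, the last holds). Time passes only in rows, so rows that do not move let the fingers close. It gives the time, the measured TCP pose, the force, the opening and the grip force at its end, in the units of the state.
- env.get_obs(): the state, without advancing time (a new reading comes with each control period).
- env.snapshot(name): name is "scene" or "top"; returns the picture (420x560x3 uint8, blue, green, red); there is no depth.
- env.get_calibration(name): a dict with "intrinsics" (3x3 intrinsics, pixels), "cam_to_world" (4x4, takes a point from camera to world coordinates). Camera axes: x right, y up, looking along -z (the intrinsics and any distortion apply to the point x, -y, -z); pixel columns grow to the right and rows downward; lengths in m; the calibration is good to about 2 mm. A picture is of the moment at which its call begins. get_calibration takes no time and is no camera call.
- env.sign_off(): hands the job in; it is judged then, once.
Trained networks look in the newest picture that a camera, given by its name, has taken for a name from the list of things; names that differ only in an ending like _2 or _b are one class to them, and where a whole thing is asked for, a point or a joint stands for the part that bears it (a point fixed in the world has none). Each returns a list of dicts, best first, with "p" (0 to 1); they miss things now and then, are a little off and sometimes report something else, mostly with a low value. They report only what shows in the picture. A call takes as long as a camera call. They do not tell look-alikes from the thing itself.
- env.recognise(target, camera): "at" ([x, y, z] in m, in the coordinates of the camera as it stood for that picture, good to about 4 mm: the middle of the surface that is visible of it).
- env.masks_of(target, camera): "mask" (420x560 bool, what is visible of it).
The state is a dict: "time": time; "joints": joint angles; "joint_vel": joint speeds; "joint_torque": joint torques, N m; "position": TCP position; "orientation": TCP orientation; "contact_force": force on the tool from outside, world axes, zero at the start; "wrist_torque": the same for the moment, N m; "gripper_width": finger opening in m; "gripper_force": force on a finger pad.
Only numpy, scipy, OpenCV 4.12 (cv2) and the standard library are available. Lean on these libraries where they do the work, as an engineer would, in place of code of your own. Each camera call takes 0.05 s, during which the arm holds its last target. There are 200 camera calls.

### The job

Get the tube reader ready for its next run: lift the blue sample disc onto the reader, fitting its square bore over the spindle so that it sits fully down on the drive plate. With the drive left at its load detent, move the orange-capped control and every lilac-capped sample from the rack into cups of the disc, one to a cup, upright and fully home, and stand the old red-capped control that is still in the disc in a free well of the rack; only then turn the disc counter-clockwise to the read detent, so that the orange control ends up in front of the scan window. Do not disturb the sharps bin, the pump bottle or the label roll.

Things in the scene. Friction and masses are not known exactly. Their poses are not given: they have to be found in the camera images.
- disc: blue sample disc, about 0.45 kg: base plate 180 mm across, 8 mm thick, four tube cups, a 40 mm square hub 54 mm tall and on it a black handle bar: 60 mm long (disc x), 16 mm wide (y), 71 to 105 mm above the underside. Origin: centre of the flat underside, z up. Below, a square bore 21.5 mm wide, 48 mm deep, sides parallel to disc x and y. Starts on the bench; fits in any of four quarter turns
- pocket1 (a point): centre of the floor of tube cup 1 of the sample disc, on the +x +y diagonal of the handle, 62 mm from the disc's axis and 8 mm above its underside. The cup is round, 34 mm inside, 41 mm outside, its rim 40 mm above this floor
- pocket2 (a point): centre of the floor of tube cup 2 of the sample disc, on the -x +y diagonal of the handle, 62 mm from the disc's axis and 8 mm above its underside. The cup is round, 34 mm inside, 41 mm outside, its rim 40 mm above this floor
- pocket3 (a point): centre of the floor of tube cup 3 of the sample disc, on the -x -y diagonal of the handle, 62 mm from the disc's axis and 8 mm above its underside. The cup is round, 34 mm inside, 41 mm outside, its rim 40 mm above this floor
- pocket4 (a point): centre of the floor of tube cup 4 of the sample disc, on the +x -y diagonal of the handle, 62 mm from the disc's axis and 8 mm above its underside. The cup is round, 34 mm inside, 41 mm outside, its rim 40 mm above this floor
- control: a screw-capped specimen tube standing upright: round body 28 mm across and 78 mm tall with a white label, orange cap 32 mm across and 22 mm tall on top, 100 mm tall in all, about 50 g. Origin at the centre of its underside, z up its axis; grip it by the cap. The fresh control, at first in the rack
- old_control: a screw-capped specimen tube standing upright: round body 28 mm across and 78 mm tall with a white label, red cap 32 mm across and 22 mm tall on top, 100 mm tall in all, about 50 g. Origin at the centre of its underside, z up its axis; grip it by the cap. The old control of the last run, at first in a cup of the disc
- sample1: a screw-capped specimen tube standing upright: round body 28 mm across and 78 mm tall with a white label, lilac cap 32 mm across and 22 mm tall on top, 100 mm tall in all, about 50 g. Origin at the centre of its underside, z up its axis; grip it by the cap. One of the two or three samples of this run (absent: None)
- sample2: a screw-capped specimen tube standing upright: round body 28 mm across and 78 mm tall with a white label, lilac cap 32 mm across and 22 mm tall on top, 100 mm tall in all, about 50 g. Origin at the centre of its underside, z up its axis; grip it by the cap. One of the two or three samples of this run (absent: None)
- sample3: a screw-capped specimen tube standing upright: round body 28 mm across and 78 mm tall with a white label, lilac cap 32 mm across and 22 mm tall on top, 100 mm tall in all, about 50 g. Origin at the centre of its underside, z up its axis; grip it by the cap. One of the two or three samples of this run (absent: None)
- rack: white bench rack, fixed, a block 136 x 136 x 50 mm with four square wells (34 mm wide, 42 mm deep, floors 8 mm above the bench), centred 35 mm either side of its middle in x and y. The fresh tubes start in the wells, in any order. Origin at the centre of its underside
- well1 (a point): centre of the floor of rack well 1, on the +x +y side of the rack's centre
- well2 (a point): centre of the floor of rack well 2, on the -x +y side of the rack's centre
- well3 (a point): centre of the floor of rack well 3, on the +x -y side of the rack's centre
- well4 (a point): centre of the floor of rack well 4, on the -x -y side of the rack's centre
- reader: tube reader, fixed: low white housing, deck 62 mm above the bench. Origin on the bench right below the spindle axis; the housing reaches 120 mm either way in x and from -105 to +195 mm in y. On its +y side stands the scan head, a white block 110 mm wide (x), y = 102 to 190 mm, top 165 mm above the bench, its black window looking towards the spindle
- drive (a joint): angle (rad) of the reader's drive, a plate 90 mm across carrying the square spindle, about the upright spindle axis, positive counter-clockwise from above. A spring holds it in either of two detents, each at a stop: load at 0 (blue tick on the deck), where it starts, and read at 1.047 (60 degrees, green tick). Let go short of half-way it snaps back, past it on to read. It takes under 0.1 N m
- spindle (a point): centre of the drive plate's top face, on the spindle axis, 70 mm above the bench: the seated disc's underside centre comes here. Turns with the drive. Its x and y axes are parallel to the sides of the steel spindle, 20 mm square, which rises 38 mm above this point and tapers to 12 mm square over its top 8 mm
- focus (a point): fixed point before the scan window, 62 mm from the spindle axis on the reader's +y side, 78 mm above the bench, the height of a seated disc's cup floors: the control tube's underside centre ends here. With the drive at load no cup is here; the cup 60 degrees clockwise of it (from above) arrives here when the drive is turned to read
- sharps_bin: a yellow sharps bin with a red lid, 112 mm across, 130 mm tall, origin under its centre; not part of the job: leave it where it stands
- pump_bottle: a white sanitiser pump bottle, 68 mm across, 178 mm tall, origin under its centre; not part of the job: leave it where it stands
- label_roll: a roll of white labels, 96 mm across, 60 mm tall, origin under its centre; not part of the job: leave it where it stands
Mind the look-alikes: they are no part of the job. What is shaped like the sample1 but turquoise is not meant.

How it is judged:
On the way, in this order (a step that is already met when the one before it is completed fails the run):
1. the disc sits fully down on the square spindle, the drive at its load detent (horizontal distance between disc and spindle below 0.004 m and z of disc in the frame of spindle below 0.003 m and angle between disc's own z axis and vertical below 0.04 rad and (angle between the x axis of disc and the x axis of spindle, either way round below 0.12 rad or angle between the x axis of disc and the y axis of spindle, either way round below 0.12 rad) and value of joint drive below 0.2 rad), for 0.3 s.
2. the fresh control and every sample stand fully home in cups of the seated disc, the old control in the rack, the drive still at its load detent (all of step 1 and angle between each of control, sample1, sample2, sample3's own z axis and vertical below 0.15 rad and ((horizontal distance between control and pocket1 below 0.008 m and z of control in the frame of pocket1 below 0.006 m) or (horizontal distance between control and pocket2 below 0.008 m and z of control in the frame of pocket2 below 0.006 m) or (horizontal distance between control and pocket3 below 0.008 m and z of control in the frame of pocket3 below 0.006 m) or (horizontal distance between control and pocket4 below 0.008 m and z of control in the frame of pocket4 below 0.006 m)) and ((horizontal distance between sample1 and pocket1 below 0.008 m and z of sample1 in the frame of pocket1 below 0.006 m) or (horizontal distance between sample1 and pocket2 below 0.008 m and z of sample1 in the frame of pocket2 below 0.006 m) or (horizontal distance between sample1 and pocket3 below 0.008 m and z of sample1 in the frame of pocket3 below 0.006 m) or (horizontal distance between sample1 and pocket4 below 0.008 m and z of sample1 in the frame of pocket4 below 0.006 m)) and ((horizontal distance between sample2 and pocket1 below 0.008 m and z of sample2 in the frame of pocket1 below 0.006 m) or (horizontal distance between sample2 and pocket2 below 0.008 m and z of sample2 in the frame of pocket2 below 0.006 m) or (horizontal distance between sample2 and pocket3 below 0.008 m and z of sample2 in the frame of pocket3 below 0.006 m) or (horizontal distance between sample2 and pocket4 below 0.008 m and z of sample2 in the frame of pocket4 below 0.006 m)) and ((horizontal distance between sample3 and pocket1 below 0.008 m and z of sample3 in the frame of pocket1 below 0.006 m) or (horizontal distance between sample3 and pocket2 below 0.008 m and z of sample3 in the frame of pocket2 below 0.006 m) or (horizontal distance between sample3 and pocket3 below 0.008 m and z of sample3 in the frame of pocket3 below 0.006 m) or (horizontal distance between sample3 and pocket4 below 0.008 m and z of sample3 in the frame of pocket4 below 0.006 m)) and angle between old_control's own z axis and vertical below 0.2 rad and ((horizontal distance between old_control and well1 below 0.01 m and z of old_control in the frame of well1 below 0.006 m) or (horizontal distance between old_control and well2 below 0.01 m and z of old_control in the frame of well2 below 0.006 m) or (horizontal distance between old_control and well3 below 0.01 m and z of old_control in the frame of well3 below 0.006 m) or (horizontal distance between old_control and well4 below 0.01 m and z of old_control in the frame of well4 below 0.006 m))), for 0.3 s.
3. the disc is turned to the read detent, the control tube in front of the scan window (horizontal distance between disc and spindle below 0.004 m and z of disc in the frame of spindle below 0.003 m and angle between disc's own z axis and vertical below 0.04 rad and (angle between the x axis of disc and the x axis of spindle, either way round below 0.12 rad or angle between the x axis of disc and the y axis of spindle, either way round below 0.12 rad) and value of joint drive above 0.987198 rad and horizontal distance between control and focus below 0.01 m), for 0.3 s.
At the end, for the whole second after the job is handed in: Disc on the spindle (4 mm off axis, 3 mm high at most), square and level; each fresh tube upright in a cup (8 mm off centre, 6 mm high at most); old control upright in a rack well (10 and 6 mm); drive within 0.06 rad of read; fresh control within 10 mm of the focus from above; all at rest (all of step 3 and angle between each of control, sample1, sample2, sample3's own z axis and vertical below 0.15 rad and ((horizontal distance between control and pocket1 below 0.008 m and z of control in the frame of pocket1 below 0.006 m) or (horizontal distance between control and pocket2 below 0.008 m and z of control in the frame of pocket2 below 0.006 m) or (horizontal distance between control and pocket3 below 0.008 m and z of control in the frame of pocket3 below 0.006 m) or (horizontal distance between control and pocket4 below 0.008 m and z of control in the frame of pocket4 below 0.006 m)) and ((horizontal distance between sample1 and pocket1 below 0.008 m and z of sample1 in the frame of pocket1 below 0.006 m) or (horizontal distance between sample1 and pocket2 below 0.008 m and z of sample1 in the frame of pocket2 below 0.006 m) or (horizontal distance between sample1 and pocket3 below 0.008 m and z of sample1 in the frame of pocket3 below 0.006 m) or (horizontal distance between sample1 and pocket4 below 0.008 m and z of sample1 in the frame of pocket4 below 0.006 m)) and ((horizontal distance between sample2 and pocket1 below 0.008 m and z of sample2 in the frame of pocket1 below 0.006 m) or (horizontal distance between sample2 and pocket2 below 0.008 m and z of sample2 in the frame of pocket2 below 0.006 m) or (horizontal distance between sample2 and pocket3 below 0.008 m and z of sample2 in the frame of pocket3 below 0.006 m) or (horizontal distance between sample2 and pocket4 below 0.008 m and z of sample2 in the frame of pocket4 below 0.006 m)) and ((horizontal distance between sample3 and pocket1 below 0.008 m and z of sample3 in the frame of pocket1 below 0.006 m) or (horizontal distance between sample3 and pocket2 below 0.008 m and z of sample3 in the frame of pocket2 below 0.006 m) or (horizontal distance between sample3 and pocket3 below 0.008 m and z of sample3 in the frame of pocket3 below 0.006 m) or (horizontal distance between sample3 and pocket4 below 0.008 m and z of sample3 in the frame of pocket4 below 0.006 m)) and angle between old_control's own z axis and vertical below 0.2 rad and ((horizontal distance between old_control and well1 below 0.01 m and z of old_control in the frame of well1 below 0.006 m) or (horizontal distance between old_control and well2 below 0.01 m and z of old_control in the frame of well2 below 0.006 m) or (horizontal distance between old_control and well3 below 0.01 m and z of old_control in the frame of well3 below 0.006 m) or (horizontal distance between old_control and well4 below 0.01 m and z of old_control in the frame of well4 below 0.006 m)) and linear speed of each of disc, old_control, control, sample1, sample2, sample3 below 0.03 m/s); the robot touches nothing.
It fails at once if the sharps bin is pushed more than 30 mm or tipped (distance of sharps_bin from where it was at the start of the episode above 0.03 m or angle between sharps_bin's own z axis and vertical above 0.3 rad).
It fails at once if the pump bottle is pushed more than 30 mm or tipped (distance of pump_bottle from where it was at the start of the episode above 0.03 m or angle between pump_bottle's own z axis and vertical above 0.3 rad).
It fails at once if the label roll is pushed more than 30 mm or tipped (distance of label_roll from where it was at the start of the episode above 0.03 m or angle between label_roll's own z axis and vertical above 0.3 rad).
Of sample1, sample2, sample3 only 2 to 3 are there at a start; the rules pass over those that are not, and their reading is None.
At some moment in a run one of disc may be knocked a few centimetres aside while the robot is not near it.
It also fails if it takes over 210 s, if anything falls off the work surface, if the arm or the gripper's body presses on something with over 40 N, if the wrist force passes 120 N, or if a joint passes its speed limit or range.

## Working session

There is one attempt and no reset: what is moved stays moved. The work goes in short steps, Python scripts to look and compute and a tool call to move; the robot and the scene stay as the last step left them, time stands still between calls to the robot, and variables do not carry over. Pictures are saved under pics/ and viewed, at most 14 in all, crops included, and the job is handed in when it is done.

Besides the shell and the picture viewer there is one more tool, called after "Emit:" by a JSON object that holds its "api" and its "payload". move_arm: Moves the arm, as the interface text tells. Its arguments: {"type":"object","properties":{"targets":{"type":"array"},"squeeze":{"type":"number"}},"required":["targets"]}

```bash
mkdir -p pics; ls; cat > h.py <<'E'
from workcell import env
import numpy as np, cv2
from scipy.spatial.transform import Rotation as R
def cal(c):
    k=env.get_calibration(c); return np.array(k["intrinsics"]),np.array(k["cam_to_world"])
def ray(c,u,v,z):
    K,T=cal(c); d=np.linalg.inv(K)@[u,v,1]; d=T[:3,:3]@[d[0],-d[1],-d[2]]; o=T[:3,3]
    return o+d*(z-o[2])/d[2]
def proj(c,p):
    K,T=cal(c); q=np.linalg.inv(T)@[*p,1]; q=K@[q[0],-q[1],-q[2]]; return q[:2]/q[2]
def rec(n,c):
    _,T=cal(c); return [(round(r["p"],2),np.round((T@[*r["at"],1])[:3],4)) for r in env.recognise(n,c)]
E
python3 - <<'E'
from h import *
o=env.get_obs(); print(o)
a=env.snapshot("scene"); b=env.snapshot("top"); cv2.imwrite("pics/a.png",a); cv2.imwrite("pics/b.png",b)
for c in("scene","top"):
    print(c,*[np.round(x,3).tolist() for x in cal(c)])
    for n in("disc","control","old_control","sample1","rack","reader","spindle","sharps_bin","pump_bottle","label_roll"): print(n,rec(n,c))
E
```

```text
pics
{'time': 0.0, 'joints': array([-1.22360873,  0.33287552, -0.06472338,  1.460939  ,  0.02162518,
        1.34990048, -0.08849989]), 'joint_vel': array([3.63164239e-04, 1.52742522e-03, 2.39286503e-04, 1.48202407e-05,
       5.41182916e-04, 1.24521611e-03, 6.05936967e-05]), 'joint_torque': array([-1.82952550e-05, -6.23256326e+01,  2.47630145e-02, -3.89903712e+01,
       -6.13359734e-02,  3.99120210e-02,  1.52843377e-04]), 'position': array([0.2257525 , 0.58241015, 0.23575283]), 'orientation': array([-5.77448722e-01, -3.08788301e+00,  2.22146932e-03]), 'contact_force': array([0.59472582, 1.02159287, 0.89030257]), 'wrist_torque': array([ 0.03872391, -0.09000894, -0.04877338]), 'gripper_force': 0.0, 'gripper_width': 0.08727730031036691}
scene [[449.185, 0.0, 281.698], [0.0, 449.185, 208.145], [0.0, 0.0, 1.0]] [[0.345, -0.732, 0.587, 1.141], [0.938, 0.273, -0.212, -0.227], [-0.005, 0.624, 0.781, 0.834], [0.0, 0.0, 0.0, 1.0]]
disc [(0.68, array([ 0.6266, -0.0721,  0.008 ])), (0.64, array([ 0.7219, -0.3026,  0.1239])), (0.17, array([ 0.5362, -0.3395,  0.0932]))]
control [(0.78, array([ 0
[... 1378 characters left out ...]
0.73, array([ 0.5192, -0.3342,  0.1061])), (0.69, array([0.3827, 0.0255, 0.1335])), (0.68, array([ 0.5842, -0.4231,  0.0921])), (0.56, array([ 0.5077, -0.4255,  0.0957])), (0.27, array([ 0.4892, -0.2993,  0.0494]))]
rack [(0.66, array([ 0.4834, -0.3007,  0.0536]))]
reader [(0.72, array([0.4938, 0.3223, 0.0652])), (0.57, array([ 0.6057, -0.0593,  0.0038]))]
spindle [(0.56, array([0.5051, 0.2768, 0.0693]))]
sharps_bin [(0.87, array([0.3841, 0.027 , 0.1314])), (0.27, array([0.4988, 0.3225, 0.0655]))]
pump_bottle [(0.78, array([ 0.6929, -0.2925,  0.123 ])), (0.68, array([ 0.4536, -0.2572,  0.1059]))]
label_roll [(0.69, array([0.7656, 0.0787, 0.0625])), (0.64, array([ 0.4858, -0.3006,  0.0524]))]
```

View pics/a.png

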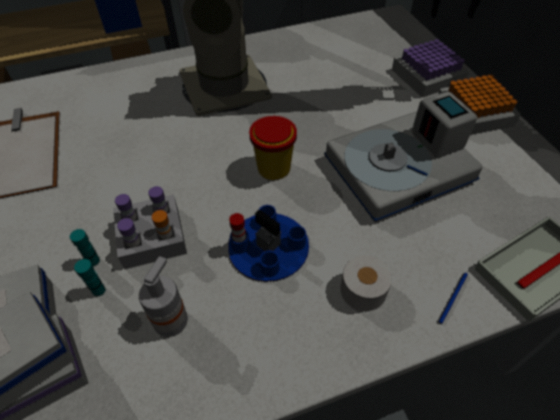

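View pics/b.png

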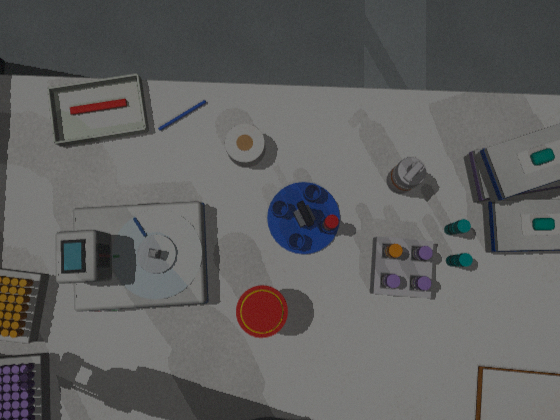

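The scene view shows the disc at (268,245) with its red tube at (237,225), the rack at (147,230) and the reader at (400,160). In the top view the disc is at (304,218), the red cap at (331,222) and the spindle at (157,254), with a blue tick at (140,227). The orange cap is at (395,251) and the three lilac caps are at (425,253), (392,281) and (424,283). The turquoise tubes are decoys. I'll measure more finely next.

```bash
python3 - <<'E'
from h import *
a=cv2.imread("pics/a.png"); b=cv2.imread("pics/b.png")
def crop(im,x,y,w,h,s): return cv2.convertScaleAbs(cv2.resize(im[y:y+h,x:x+w],None,fx=s,fy=s,interpolation=cv2.INTER_CUBIC),alpha=1.6)
L=crop(b,60,190,160,130,2.5); Rr=crop(b,255,170,160,130,2.5)
S1=crop(a,310,80,160,130,2.5);S2=crop(a,210,190,160,130,2.5)
im=np.vstack([np.hstack([L,Rr]),np.hstack([S1,S2])])[:600,:800]
cv2.imwrite("pics/c.png",cv2.resize(im,(738,600)))
for c in("top","scene"):
    im=b if c=="top" else a
    hsv=cv2.cvtColor(im,cv2.COLOR_BGR2HSV)
    def blobs(lo,hi,z,amin=25):
        m=cv2.inRange(hsv,lo,hi); n,l,st,ce=cv2.connectedComponentsWithStats(m)
        return [(int(st[i,4]),np.round(ce[i],1).tolist(),np.round(ray(c,*ce[i],z),4).tolist()) for i in range(1,n) if st[i,4]>amin]
    print(c,"lilac",blobs((120,50,60),(150,255,255),.108)); print("orange",blobs((5,150,100),(18,255,255),.108)); print("red",blobs((172,150,60),(180,255,255),.108),blobs((0,150,60),(4,255,255),.108))
    m=cv2.inRange(hsv,(105,130,30),(125,255,255)); n,l,st,ce=cv2.connectedComponentsWithStats(m)
    i=1+np.argmax(st[1:,4]); cs,_=cv2.findContours((l==i).astype(np.uint8),cv2.RETR_EXTERNAL,cv2.CHAIN_APPROX_NONE)
    h=cv2.convexHull(max(cs,key=len)); P=np.array([ray(c,*p,.008)[:2] for p in h[:,0]+0.0])
    # circle fit in the world plane, hull points
    A=np.c_[2*P,np.ones(len(P))]; s=np.linalg.lstsq(A,(P**2).sum(1),rcond=None)[0]
    print("disc",s[:2],np.sqrt(s[2]+s[:2]@s[:2]), [np.round(ce[k],1).tolist()+[int(st[k,4])] for k in range(1,n) if st[k,4]>8])
    for n_ in("disc","spindle","reader"):
        r=env.masks_of(n_,c)
        for q in r[:1]:
            m=q["mask"].astype(np.uint8); (x,y),(w,hh),t=cv2.minAreaRect(cv2.findNonZero(m)); print(n_,q["p"],m.sum(),x,y,w,hh,t)
            if n_!="disc":
                print([np.round(ray(c,*p,.062)[:2],4).tolist() for p in cv2.boxPoints(((x,y),(w,hh),t))], "C70",ray(c,x,y,.07))
E
```

```text
top lilac [(155, [425.2, 252.3], [0.5213, -0.3398, 0.108]), (156, [393.0, 280.6], [0.4561, -0.2666, 0.108]), (157, [423.8, 282.7], [0.4531, -0.3362, 0.108]), (871, [13.4, 394.3], [0.1941, 0.552, 0.108]), (37, [22.4, 368.2], [0.249, 0.5375, 0.108])]
orange [(140, [395.2, 250.0], [0.5248, -0.2714, 0.108]), (49, [260.5, 291.8], [0.4242, 0.0299, 0.108]), (68, [251.4, 326.4], [0.3482, 0.0474, 0.108])]
red [(57, [330.4, 222.4], [0.5835, -0.1235, 0.108])] [(368, [97.5, 106.2], [0.8374, 0.4176, 0.108]), (80, [331.6, 220.8], [0.5873, -0.1262, 0.108]), (478, [262.2, 310.8], [0.3825, 0.0248, 0.108]), (1157, [261.4, 311.2], [0.3817, 0.0264, 0.108])]
disc [ 0.60494192 -0.06603599] 0.0886825256512393 [[182.1, 114.6, 135], [491.3, 175.9, 181], [301.7, 218.4, 3133], [491.5, 226.2, 161], [139.4, 226.5, 44]]
disc 0.68 3976 302.7500305175781 217.25 72.12489318847656 71.41778564453125 45.0
spindle 0.91 1219 155.25587463378906 244.82644653320312 54.60790252685547 38.73173141479492 85.60128784179688
[[0.5835, 0.3326], [0.593, 0.2433], [0.4664, 0.2271], [0.4574, 0.3154]] C70 [0.52431676 0.27760224 0.07    
[... 677 characters left out ...]
07580087446392 [[417.0, 170.0, 29], [432.1, 196.8, 16], [270.1, 250.6, 2624], [383.5, 216.1, 35], [45.0, 290.9, 123], [452.4, 298.1, 203], [34.8, 363.3, 541]]
disc 0.84 4356 268.7723388671875 247.9428253173828 72.90812683105469 76.00865173339844 43.15238952636719
spindle 0.62 869 397.5987243652344 157.714599609375 57.45325469970703 28.155317306518555 5.04245138168335
[[0.5221, 0.2127], [0.4381, 0.2624], [0.5037, 0.386], [0.5834, 0.3302]] C70 [0.51960552 0.29197418 0.07      ]
reader 0.92 12137 408.0736389160156 156.72988891601562 95.13143920898438 154.61758422851562 68.00886535644531
[[0.3943, 0.1413], [0.3181, 0.6119], [0.6361, 0.4932], [0.67, 0.1053]] C70 [0.52544086 0.31702224 0.07      ]
```

View pics/c.png

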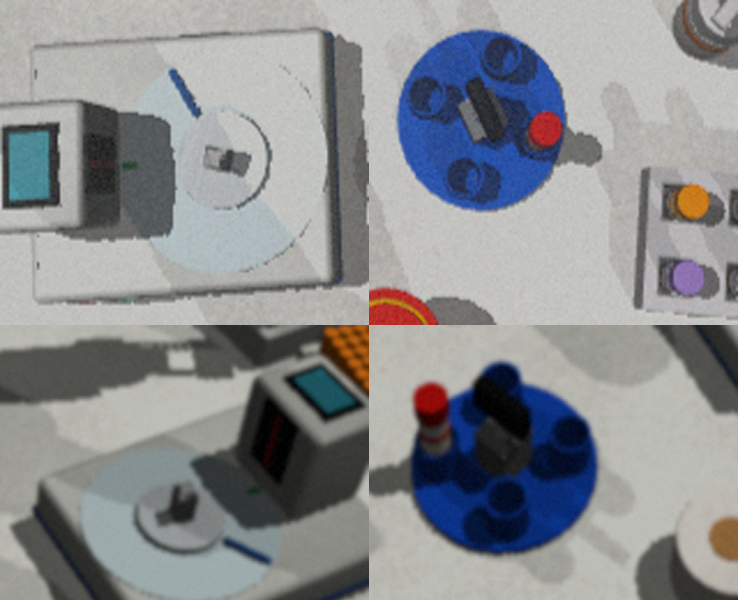

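```bash
cat > model.py <<'E'
from h import *
def tf(p,yaw,pts): 
    c,s=np.cos(yaw),np.sin(yaw); pts=np.atleast_2d(np.array(pts,float)); return np.c_[pts[:,0]*c-pts[:,1]*s+p[0],pts[:,0]*s+pts[:,1]*c+p[1],pts[:,2]]
t=np.linspace(0,2*np.pi,73)
def circ(cx,cy,r,z): return np.c_[cx+r*np.cos(t),cy+r*np.sin(t),0*t+z]
def rect(x0,x1,y0,y1,z): return [[x0,y0,z],[x1,y0,z],[x1,y1,z],[x0,y1,z],[x0,y0,z]]
def reader(p,yaw):
    L=[tf(p,yaw,rect(-.12,.12,-.105,.195,.062)),tf(p,yaw,circ(0,0,.045,.070)),tf(p,yaw,rect(-.055,.055,.102,.19,.165))]
    y2=yaw-np.radians(15)
    L+= [tf(p,y2,rect(-.006,.006,-.006,.006,.108)),tf(p,y2,rect(-.01,.01,-.01,.01,.07))]
    return L
def disc(p,yaw,z=0):
    L=[tf(p,yaw,circ(0,0,.09,z+.008)),tf(p,yaw,rect(-.03,.03,-.008,.008,z+.105)),tf(p,yaw,rect(-.02,.02,-.02,.02,z+.054))]
    for a in(45,135,225,315):
        a=np.radians(a); L.append(tf(p,yaw,circ(.062*np.cos(a),.062*np.sin(a),.0205,z+.048)))
    return L
def draw(c,im,polys,box,s,col=(0,255,0)):
    x,y,w,h=box; o=cv2.convertScaleAbs(cv2.resize(im[y:y+h,x:x+w],None,fx=s,fy=s,interpolation=cv2.INTER_CUBIC),alpha=1.6)
    for q in polys:
        u=np.array([(proj(c,k)-[x,y]+.5)*s for k in q]); cv2.polylines(o,[np.int32(np.round(u))],False,col,1)
    return o
E
python3 - <<'E'
from model import *
D=lambda x,y:(60+x/2.307-.2,190+y/2.307-.2)
W=[ray("top",*D(*p),.062)[:2] for p in[(322,33),(333,283),(38,300),(35,48)]]
M=np.array([(.12,-.105),(-.12,-.105),(-.12,.195),(.12,.195)]); print(np.round(W,4))
Wc=np.array(W)-np.mean(W,0); Mc=M-M.mean(0)
yaw=np.arctan2((Mc[:,0]*Wc[:,1]-Mc[:,1]*Wc[:,0]).sum(),(Mc*Wc).sum()); p=np.mean(W,0)-tf((0,0),yaw,[[*M.mean(0),0]])[0,:2]
print("reader",p,np.degrees(yaw))
print("plate",ray("top",*D(226,158),.07)); tick=ray("top",139.4,226.5,.062)
print("tick ang",np.degrees(np.arctan2(*(tick[:2]-p)[::-1])))
a=cv2.imread("pics/a.png"); b=cv2.imread("pics/b.png")
dp=(.6034,-.066); red=np.array([.5875,-.1262]); ang=np.degrees(np.arctan2(*(red-dp)[::-1])); print("red ang",ang,np.hypot(*(red-dp)))
im=np.hstack([np.vstack([draw("top",b,reader(p,yaw),(60,190,160,130),2.3),draw("scene",a,reader(p,yaw),(310,80,160,130),2.3)]),
 np.vstack([draw("top",b,disc(dp,np.radians(ang+45)),(240,160,130,130),2.3),draw("scene",a,disc(dp,np.radians(ang+45)),(210,190,130,130),2.3)])])
cv2.imwrite("pics/d.png",im); print(im.shape)
E
```

```text
[[0.6232 0.1819]
 [0.3723 0.1594]
 [0.3493 0.4486]
 [0.5996 0.4701]]
reader [0.48986662 0.2701553 ] 4.777302444906515
plate [0.49347903 0.27013257 0.07      ]
tick ang 32.38052885779261
red ang -104.79508359219506 0.06226435577439151
(598, 667, 3)
```

View pics/d.png

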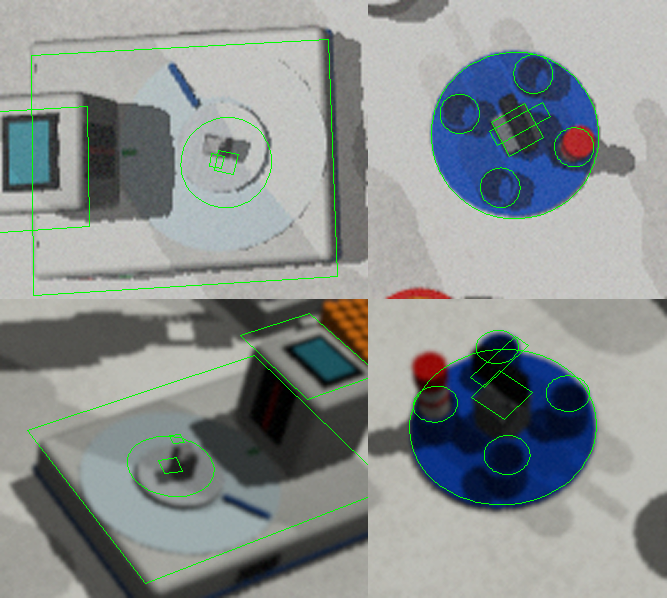

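```bash
python3 - <<'E'
from model import *
D=lambda x,y:(60+x/2.3-.5,190+y/2.3-.5)
W=[ray("top",*D(*p),.062)[:2] for p in[(320,29),(332,260),(35,277),(32,43)]]
M=np.array([(.12,-.105),(-.12,-.105),(-.12,.195),(.12,.195)])
Wc=np.array(W)-np.mean(W,0); Mc=M-M.mean(0)
yaw=np.arctan2((Mc[:,0]*Wc[:,1]-Mc[:,1]*Wc[:,0]).sum(),(Mc*Wc).sum()); p=np.mean(W,0)-tf((0,0),yaw,[[*M.mean(0),0]])[0,:2]
print(np.round(np.array(W)-tf(p,yaw,np.c_[M,M[:,0]*0])[:,:2],4))
print("reader",p,np.degrees(yaw))
tick=ray("top",139.4,226.5,.062)
print("tick ang",np.degrees(np.arctan2(*(tick[:2]-p)[::-1])),"top plate",ray("top",*D(225,145),.07))
a=cv2.imread("pics/a.png"); b=cv2.imread("pics/b.png")
dp=(.6034,-.066); y=np.radians(30.2)
im=np.vstack([np.hstack([draw("top",b,reader(p,yaw),(100,200,110,100),3.3),draw("top",b,disc(dp,y),(255,170,100,100),3)[:330]]),
 np.hstack([draw("scene",a,reader(p,yaw),(330,100,110,90),3.3),draw("scene",a,disc(dp,y),(220,200,100,99),3)])]) if 0 else None
A=draw("top",b,reader(p,yaw),(100,200,110,90),3.3);B=draw("scene",a,reader(p,yaw),(330,110,110,90),3.3)
C=draw("top",b,disc(dp,y),(255,170,110,90),3.3);E=draw("scene",a,disc(dp,y),(215,190,110,90),3.3)
im=np.vstack([np.hstack([A,C]),np.hstack([B,E])]); cv2.imwrite("pics/e.png",im); print(im.shape)
E
```

```text
[[-0.0041  0.0051]
 [ 0.002   0.0025]
 [ 0.0038 -0.0039]
 [-0.0016 -0.0037]]
reader [0.50361514 0.27336087] 4.815418583936469
tick ang 35.822276276933266 top plate [0.50665317 0.27186524 0.07      ]
(594, 726, 3)
```

View pics/e.png

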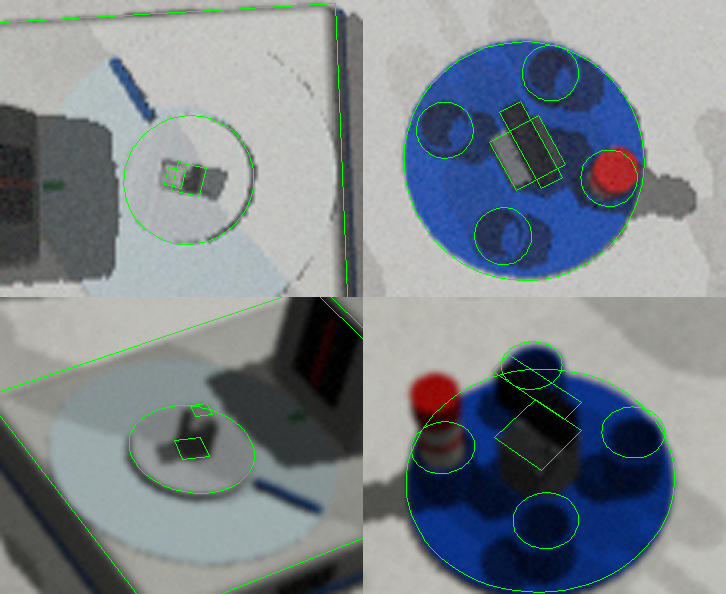

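```bash
cat > plan.py <<'E'
from h import *
def yaw_now(o): 
    x=R.from_rotvec(o["orientation"]).as_matrix()[:,0]; return np.degrees(np.arctan2(x[1],x[0]))
def plan(p,yaw=None,sym=180,o=None):
    """p: TCP goal, yaw: wanted world angle of tool x (mod sym)"""
    o=o or env.get_obs(); y0=yaw_now(o); d=0
    M=R.from_rotvec(o["orientation"]); 
    if yaw is not None:
        d=(yaw-y0+sym/2)%sym-sym/2
        Mn=R.from_euler("z",yaw_now(o)+d,degrees=True)*R.from_euler("x",180,degrees=True)
        r=(M.inv()*Mn).as_rotvec(degrees=True)/30; n=int(np.ceil(np.abs(r).max()/.23))
        print("t %.1f  yaw %.1f turn %.1f: %d rows of"%(o["time"],y0,d,n),np.round(r/max(n,1),3)); M=Mn
    s=M.inv().apply(np.array(p)-o["position"])/.02; n=int(np.ceil(np.abs(s).max()))
    print("pos",np.round(o["position"],4),"j1,j7",np.round(o["joints"][[0,6]],2),"F",np.round(o["contact_force"],1),"w %.4f"%o["gripper_width"]); print("shift",np.round(s,2),":",n,"rows of",np.round(s/max(n,1),2))
E
python3 - <<'E'
from plan import *
plan((.6034,-.066,.2358),30.2)
E
```

```text
t 1.4  yaw 158.8 turn 51.4: 8 rows of [ 0.     0.    -0.214]
pos [0.2259 0.5828 0.2365] j1,j7 [-1.22 -0.09] F [ 0.  -0.3 -0.2] w 0.0869
shift [  0.   -37.53   0.04] : 38 rows of [ 0.   -0.99  0.  ]
```

```bash
python3 - <<'E'
s=open("plan.py").read()
s=s.replace("d=(yaw-y0+sym/2)%sym-sym/2","n0=np.degrees(np.arctan2(p[1],p[0]))+90; d=(yaw-n0+sym/2)%sym-sym/2+n0-y0; d=(d+180)%360-180")
open("plan.py","w").write(s)
E
python3 - <<'E'
from plan import *
plan((.6034,-.066,.2358),30.2)
E
```

```text
t 1.4  yaw 158.8 turn -128.6: 19 rows of [ 0.    -0.     0.226]
pos [0.2259 0.5828 0.2365] j1,j7 [-1.22 -0.09] F [ 0.  -0.3 -0.2] w 0.0869
shift [-0.   37.53  0.04] : 38 rows of [-0.    0.99  0.  ]
```

Emit:
{"api": "move_arm", "payload": {"targets": [0, 0, 0, 0, 0, 0.226, -1, 0, 0, 0, 0, 0, 0.226, -1, 0, 0, 0, 0, 0, 0.226, -1, 0, 0, 0, 0, 0, 0.226, -1, 0, 0, 0, 0, 0, 0.226, -1, 0, 0, 0, 0, 0, 0.226, -1, 0, 0, 0, 0, 0, 0.226, -1, 0, 0, 0, 0, 0, 0.226, -1, 0, 0, 0, 0, 0, 0.226, -1, 0, 0, 0, 0, 0, 0.226, -1, 0, 0, 0, 0, 0, 0.226, -1, 0, 0, 0, 0, 0, 0.226, -1]}}

```text
time: 2.4
position: [0.2258, 0.5828, 0.2366]
orientation: [-2.456, -1.958, -0.0]
contact_force: [0.2, 0.2, -0.3]
gripper_width: 0.0873
gripper_force: 0.0
```

Emit:
{"api": "move_arm", "payload": {"targets": [0, 0, 0, 0, 0, 0.226, -1, 0, 0, 0, 0, 0, 0.226, -1, 0, 0, 0, 0, 0, 0.226, -1, 0, 0, 0, 0, 0, 0.226, -1, 0, 0, 0, 0, 0, 0.226, -1, 0, 0, 0, 0, 0, 0.226, -1, 0, 0, 0, 0, 0, 0.226, -1, 0, 1, 0, 0, 0, 0, -1, 0, 1, 0, 0, 0, 0, -1, 0, 1, 0, 0, 0, 0, -1, 0, 1, 0, 0, 0, 0, -1, 0, 1, 0, 0, 0, 0, -1]}}

```text
time: 3.4
position: [0.2762, 0.4953, 0.2366]
orientation: [-3.034, -0.813, -0.0]
contact_force: [0.1, -0.2, 0.4]
gripper_width: 0.087
gripper_force: 0.0
```

Emit:
{"api": "move_arm", "payload": {"targets": [0, 1, 0, 0, 0, 0, -1, 0, 1, 0, 0, 0, 0, -1, 0, 1, 0, 0, 0, 0, -1, 0, 1, 0, 0, 0, 0, -1, 0, 1, 0, 0, 0, 0, -1, 0, 1, 0, 0, 0, 0, -1, 0, 1, 0, 0, 0, 0, -1, 0, 1, 0, 0, 0, 0, -1, 0, 1, 0, 0, 0, 0, -1, 0, 1, 0, 0, 0, 0, -1, 0, 1, 0, 0, 0, 0, -1, 0, 1, 0, 0, 0, 0, -1]}}

```text
time: 4.4
position: [0.3963, 0.2874, 0.2367]
orientation: [-3.034, -0.813, -0.0]
contact_force: [0.2, -0.0, -0.3]
gripper_width: 0.0872
gripper_force: 0.0
```

Emit:
{"api": "move_arm", "payload": {"targets": [0, 1, 0, 0, 0, 0, -1, 0, 1, 0, 0, 0, 0, -1, 0, 1, 0, 0, 0, 0, -1, 0, 1, 0, 0, 0, 0, -1, 0, 1, 0, 0, 0, 0, -1, 0, 1, 0, 0, 0, 0, -1, 0, 1, 0, 0, 0, 0, -1, 0, 1, 0, 0, 0, 0, -1, 0, 1, 0, 0, 0, 0, -1, 0, 1, 0, 0, 0, 0, -1, 0, 1, 0, 0, 0, 0, -1, 0, 1, 0, 0, 0, 0, -1]}}

```text
time: 5.4
position: [0.5162, 0.0796, 0.2368]
orientation: [-3.034, -0.813, -0.001]
contact_force: [-0.5, 0.3, -0.1]
gripper_width: 0.0873
gripper_force: 0.0
```

```bash
cat > look.py <<'E'
from plan import *
def blob(c,im,lo,hi,z,amin=25):
    m=cv2.inRange(cv2.cvtColor(im,cv2.COLOR_BGR2HSV),lo,hi); n,l,st,ce=cv2.connectedComponentsWithStats(m)
    return [(int(st[i,4]),np.round(ray(c,*ce[i],z)[:2],4).tolist()) for i in range(1,n) if st[i,4]>amin]
def discfit(c,im,z=.008):
    m=cv2.inRange(cv2.cvtColor(im,cv2.COLOR_BGR2HSV),(105,130,30),(125,255,255)); n,l,st,ce=cv2.connectedComponentsWithStats(m)
    i=1+np.argmax(st[1:,4]); cs,_=cv2.findContours((l==i).astype(np.uint8),cv2.RETR_EXTERNAL,cv2.CHAIN_APPROX_NONE)
    h=cv2.convexHull(max(cs,key=len)); P=np.array([ray(c,*p,z)[:2] for p in h[:,0]+0.0])
    A=np.c_[2*P,np.ones(len(P))]; s=np.linalg.lstsq(A,(P**2).sum(1),rcond=None)[0]
    return np.round([*s[:2],np.sqrt(s[2]+s[:2]@s[:2])],4)
def shots(tag=None):
    r={c:env.snapshot(c) for c in("top","scene")}
    if tag: [cv2.imwrite(f"pics/{tag}_{c}.png",i) for c,i in r.items()]
    return r
E
python3 - <<'E'
from look import *
for c,i in shots("f").items(): print(c,discfit(c,i),blob(c,i,(0,150,60),(4,255,255),.108))
plan((.6034,-.066,.2358),30.2)
E
```

```text
top [ 0.6052 -0.0662  0.0885] [(373, [0.8377, 0.4167]), (86, [0.587, -0.126]), (289, [0.3825, -0.0052]), (850, [0.383, 0.0155])]
scene [ 0.5996 -0.066   0.0936] [(837, [0.3606, 0.0261]), (49, [0.3984, 0.0728]), (148, [0.5892, -0.1271]), (420, [0.9029, 0.3667])]
t 5.5  yaw 29.7 turn 0.5: 1 rows of [ 0.002 -0.001 -0.016]
pos [0.5169 0.0772 0.2368] j1,j7 [-0.88 -1.22] F [ 0.2 -0.3  0.2] w 0.0876
shift [0.14 8.36 0.05] : 9 rows of [0.02 0.93 0.01]
```

Emit:
{"api": "move_arm", "payload": {"targets": [0.02, 0.93, 0, 0, 0, -0.016, -1, 0.02, 0.93, 0, 0, 0, 0, -1, 0.02, 0.93, 0, 0, 0, 0, -1, 0.02, 0.93, 0, 0, 0, 0, -1, 0.02, 0.93, 0, 0, 0, 0, -1, 0.02, 0.93, 0, 0, 0, 0, -1, 0.02, 0.93, 0, 0, 0, 0, -1, 0.02, 0.93, 0, 0, 0, 0, -1, 0.02, 0.93, 0, 0, 0, 0, -1, 0, 0, 0, 0, 0, 0, -1]}}

```text
time: 6.33
position: [0.6043, -0.0648, 0.2364]
orientation: [3.031, 0.821, -0.0]
contact_force: [-0.1, -0.9, -0.1]
gripper_width: 0.0872
gripper_force: 0.0
```

Emit:
{"api": "move_arm", "payload": {"targets": [0, 0, 0.96, 0, 0, 0, -1, 0, 0, 0.96, 0, 0, 0, -1, 0, 0, 0.96, 0, 0, 0, -1, 0, 0, 0.96, 0, 0, 0, -1, 0, 0, 0.96, 0, 0, 0, -1, 0, 0, 0.96, 0, 0, 0, -1, 0, 0, 0.96, 0, 0, 0, -1, 0, 0, 0.96, 0, 0, 0, -1, 0, 0, 0, 0, 0, 0, -1]}}

```text
time: 7.08
position: [0.6013, -0.0601, 0.0794]
orientation: [-3.029, -0.827, 0.008]
contact_force: [-1.4, 0.1, -1.2]
gripper_width: 0.0873
gripper_force: 0.0
```

Emit:
{"api": "move_arm", "payload": {"targets": [0, 0, 0, 0, 0, 0, 1, 0, 0, 0, 0, 0, 0, 1, 0, 0, 0, 0, 0, 0, 1, 0, 0, 0, 0, 0, 0, 1, 0, 0, 0, 0, 0, 0, 1, 0, 0, 0, 0, 0, 0, 1, 0, 0, 0, 0, 0, 0, 1, 0, 0, 0, 0, 0, 0, 1, 0, 0, 0, 0, 0, 0, 1, 0, 0, 0, 0, 0, 0, 1], "squeeze": 45}}

```text
time: 7.92
position: [0.6038, -0.0623, 0.083]
orientation: [3.031, 0.825, 0.0]
contact_force: [2.0, -3.2, -0.0]
gripper_width: 0.0281
gripper_force: 1.5
```

Emit:
{"api": "move_arm", "payload": {"targets": [0, 0, 0, 0, 0, 0, 1, 0, 0, 0, 0, 0, 0, 1, 0, 0, 0, 0, 0, 0, 1, 0, 0, 0, 0, 0, 0, 1, 0, 0, 0, 0, 0, 0, 1, 0, 0, 0, 0, 0, 0, 1, 0, 0, 0, 0, 0, 0, 1]}}

```text
time: 8.5
position: [0.6037, -0.0623, 0.083]
orientation: [3.031, 0.825, 0.0]
contact_force: [0.4, -2.5, -0.6]
gripper_width: 0.016
gripper_force: 44.8
```

Emit:
{"api": "move_arm", "payload": {"targets": [0, 0, -0.5, 0, 0, 0, 1, 0, 0, -1, 0, 0, 0, 1, 0, 0, -1, 0, 0, 0, 1, 0, 0, -1, 0, 0, 0, 1, 0, 0, -1, 0, 0, 0, 1, 0, 0, -1, 0, 0, 0, 1, 0, 0, -1, 0, 0, 0, 1, 0, 0, -1, 0, 0, 0, 1, 0, 0, 0, 0, 0, 0, 1]}}

```text
time: 9.25
position: [0.6047, -0.0619, 0.2367]
orientation: [-3.031, -0.826, -0.007]
contact_force: [1.0, -0.0, -4.3]
gripper_width: 0.0154
gripper_force: 44.8
```

```bash
python3 - <<'E'
from look import *
plan((.504,.2725,.2358),79.8,o=None)
for c,i in shots("g").items(): print(c,discfit(c,i,.16))
plan((.504,.2725,.2358),79.8,o=None)
E
```

```text
t 9.2  yaw 30.5 turn 49.3: 8 rows of [ 0.001 -0.001 -0.205]
pos [ 0.6047 -0.0619  0.2367] j1,j7 [-0.58 -0.81] F [ 1.  -0.  -4.3] w 0.0154
shift [15.56 -7.92  0.04] : 16 rows of [ 0.97 -0.49  0.  ]
top [ 0.7149 -0.5273  0.0766]
scene [ 0.6067 -0.0599  0.0885]
t 9.3  yaw 30.5 turn 49.3: 8 rows of [-0.    -0.    -0.205]
pos [ 0.6034 -0.0616  0.2325] j1,j7 [-0.58 -0.81] F [ 0.1 -0.9 -7.3] w 0.0162
shift [15.56 -7.85 -0.16] : 16 rows of [ 0.97 -0.49 -0.01]
```

Emit:
{"api": "move_arm", "payload": {"targets": [0, 0, 0, 0, 0, -0.205, 1, 0, 0, 0, 0, 0, -0.205, 1, 0, 0, 0, 0, 0, -0.205, 1, 0, 0, 0, 0, 0, -0.205, 1, 0, 0, 0, 0, 0, -0.205, 1, 0, 0, 0, 0, 0, -0.205, 1, 0, 0, 0, 0, 0, -0.205, 1, 0, 0, 0, 0, 0, -0.205, 1]}}

```text
time: 10.02
position: [0.6025, -0.0616, 0.2305]
orientation: [-2.405, -2.018, 0.004]
contact_force: [0.5, -0.3, -5.7]
gripper_width: 0.016
gripper_force: 44.8
```

Emit:
{"api": "move_arm", "payload": {"targets": [0.5, -0.25, 0, 0, 0, 0, 1, 0.97, -0.49, 0, 0, 0, 0, 1, 0.97, -0.49, 0, 0, 0, 0, 1, 0.97, -0.49, 0, 0, 0, 0, 1, 0.97, -0.49, 0, 0, 0, 0, 1, 0.97, -0.49, 0, 0, 0, 0, 1, 0.97, -0.49, 0, 0, 0, 0, 1, 0.97, -0.49, 0, 0, 0, 0, 1, 0.97, -0.49, 0, 0, 0, 0, 1]}}

```text
time: 10.77
position: [0.5495, 0.1173, 0.2315]
orientation: [-2.415, -2.008, 0.003]
contact_force: [-0.0, -0.0, -5.7]
gripper_width: 0.0159
gripper_force: 44.9
```

Emit:
{"api": "move_arm", "payload": {"targets": [0.97, -0.49, 0, 0, 0, 0, 1, 0.97, -0.49, 0, 0, 0, 0, 1, 0.97, -0.49, 0, 0, 0, 0, 1, 0.97, -0.49, 0, 0, 0, 0, 1, 0.97, -0.49, 0, 0, 0, 0, 1, 0.97, -0.49, 0, 0, 0, 0, 1, 0.97, -0.49, 0, 0, 0, 0, 1, 0.5, -0.25, 0, 0, 0, 0, 1, 0, 0, 0, 0, 0, 0, 1, 0, 0, 0, 0, 0, 0, 1]}}

```text
time: 11.6
position: [0.5041, 0.2723, 0.232]
orientation: [2.413, 2.012, -0.003]
contact_force: [0.5, -0.6, -6.3]
gripper_width: 0.016
gripper_force: 44.9
```

```bash
python3 - <<'E'
from look import *
from model import *
o=env.get_obs(); plan((.5042,.2735,.2358),79.8,o=o)
S=shots("h2"); y=np.radians(yaw_now(o)); z=o["position"][2]-.083
for c,i in S.items(): print(c,discfit(c,i,z+.008))
dp=o["position"][:2]-.001*np.array([np.cos(y),np.sin(y)])
im=np.hstack([draw("top",S["top"],disc(dp,y,z),(90,190,120,130),3.2),draw("scene",S["scene"],disc(dp,y,z),(320,60,120,130),3.2)]); cv2.imwrite("pics/h.png",im)
E
```

```text
t 11.6  yaw 79.6 turn 0.2: 1 rows of [-0.002  0.003 -0.005]
pos [0.5041 0.2723 0.232 ] j1,j7 [-0.95 -0.68] F [ 0.5 -0.6 -6.3] w 0.0160
shift [ 0.06 -0.01 -0.19] : 1 rows of [ 0.06 -0.01 -0.19]
top [0.5032 0.2677 0.0851]
scene [0.507  0.2723 0.0904]
```

View pics/h.png

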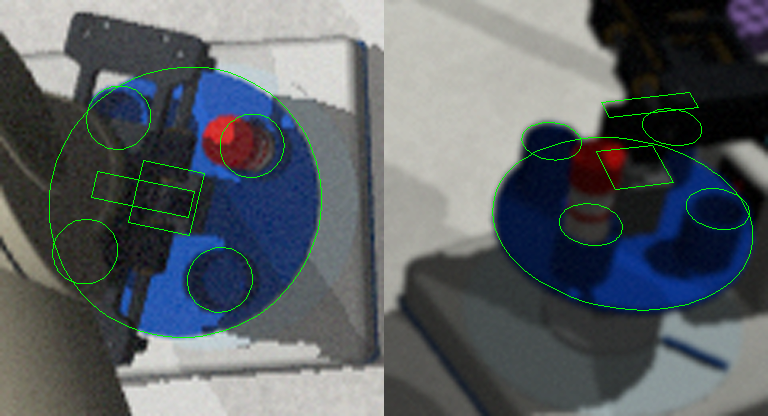

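Emit:
{"api": "move_arm", "payload": {"targets": [0.06, 0, 0.4, 0, 0, 0, 1, 0, 0, 0.4, 0, 0, 0, 1, 0, 0, 0.4, 0, 0, 0, 1, 0, 0, 0.4, 0, 0, 0, 1, 0, 0, 0.3, 0, 0, 0, 1, 0, 0, 0, 0, 0, 0, 1]}}

```text
time: 12.2
position: [0.5044, 0.2726, 0.193]
orientation: [-2.412, -2.012, 0.004]
contact_force: [-0.6, -0.4, -5.4]
gripper_width: 0.0156
gripper_force: 44.9
```

Emit:
{"api": "move_arm", "payload": {"targets": [0, 0, 0.25, 0, 0, 0, 1, 0, 0, 0.25, 0, 0, 0, 1, 0, 0, 0.25, 0, 0, 0, 1, 0, 0, 0.25, 0, 0, 0, 1, 0, 0, 0, 0, 0, 0, 1]}}

```text
time: 12.62
position: [0.5047, 0.273, 0.1737]
orientation: [-2.412, -2.013, 0.002]
contact_force: [1.2, 0.2, -7.2]
gripper_width: 0.0158
gripper_force: 44.9
```

Emit:
{"api": "move_arm", "payload": {"targets": [0, 0, 0.25, 0, 0, 0, 1, 0, 0, 0.25, 0, 0, 0, 1, 0, 0, 0.25, 0, 0, 0, 1, 0, 0, 0.2, 0, 0, 0, 1, 0, 0, 0, 0, 0, 0, 1, 0, 0, 0, 0, 0, 0, 1]}}

```text
time: 13.12
position: [0.5051, 0.2732, 0.1557]
orientation: [-2.412, -2.013, 0.001]
contact_force: [-0.1, 0.6, -5.6]
gripper_width: 0.0158
gripper_force: 44.9
```

Emit:
{"api": "move_arm", "payload": {"targets": [0, 0, 0.1, 0, 0, 0, 1, 0, 0, 0.1, 0, 0, 0, 1, 0, 0, 0, 0, 0, 0, 1, 0, 0, 0, 0, 0, 0, 1]}}

```text
time: 13.45
position: [0.5056, 0.2735, 0.1529]
orientation: [-2.412, -2.012, -0.002]
contact_force: [-2.1, -0.7, 3.9]
gripper_width: 0.0158
gripper_force: 44.9
```

Emit:
{"api": "move_arm", "payload": {"targets": [0, 0, 0, 0, 0, 0, -1, 0, 0, 0, 0, 0, 0, -1, 0, 0, 0, 0, 0, 0, -1, 0, 0, 0, 0, 0, 0, -1, 0, 0, 0, 0, 0, 0, -1, 0, 0, 0, 0, 0, 0, -1, 0, 0, 0, 0, 0, 0, -1, 0, 0, 0, 0, 0, 0, -1, 0, 0, 0, 0, 0, 0, -1, 0, 0, 0, 0, 0, 0, -1]}}

```text
time: 14.28
position: [0.5052, 0.2732, 0.1519]
orientation: [-2.412, -2.012, -0.0]
contact_force: [-0.3, -0.2, 0.8]
gripper_width: 0.0749
gripper_force: 0.0
```

Emit:
{"api": "move_arm", "payload": {"targets": [0, 0, -0.5, 0, 0, 0, -1, 0, 0, -1, 0, 0, 0, -1, 0, 0, -1, 0, 0, 0, -1, 0, 0, -1, 0, 0, 0, -1, 0, 0, -1, 0, 0, 0, -1, 0, -1, 0, 0, 0, 0, -1, 0, -1, 0, 0, 0, 0, -1, 0, -1, 0, 0, 0, 0, -1, 0, 0, 0, 0, 0, 0, -1]}}

```text
time: 15.03
position: [0.4434, 0.2854, 0.2429]
orientation: [-2.408, -2.015, -0.001]
contact_force: [-0.4, -0.2, -0.2]
gripper_width: 0.0869
gripper_force: 0.0
```

```bash
python3 - <<'E'
from look import *
from model import *
o=env.get_obs(); plan((.5255,-.272,.2358),45,o=o)
S=shots("i")
for c,i in S.items(): print(c,discfit(c,i,.078),blob(c,i,(0,150,60),(4,255,255),.178),"or",blob(c,i,(5,150,100),(18,255,255),.108),"li",blob(c,i,(120,50,60),(150,255,255),.108))
dp=(.5055,.273);y=np.radians(79.6)
im=np.hstack([draw("top",S["top"],disc(dp,y,.07),(90,190,120,130),3.2),draw("scene",S["scene"],disc(dp,y,.07),(330,80,120,130),3.2)]); cv2.imwrite("pics/i.png",im)
E
```

```text
t 15.0  yaw 79.9 turn -34.9: 6 rows of [-0.    -0.     0.194]
pos [0.4434 0.2854 0.2429] j1,j7 [-1.02 -0.8 ] F [-0.4 -0.2 -0.2] w 0.0869
shift [-16.8   22.61   0.36] : 23 rows of [-0.73  0.98  0.02]
top [0.5051 0.2748 0.0893] [(369, [0.8141, 0.3901]), (112, [0.5395, 0.2201]), (34, [0.436, 0.026]), (167, [0.3819, -0.0106]), (910, [0.387, 0.0242]), (101, [0.3643, 0.06])] or [(144, [0.5248, -0.2715])] li [(160, [0.5213, -0.3393]), (163, [0.4559, -0.2657]), (159, [0.4531, -0.3362]), (1099, [0.1991, 0.5501])]
scene [0.5159 0.2697 0.0854] [(95, [0.5432, 0.2213]), (422, [0.9259, 0.3092])] or [(120, [0.5268, -0.2729])] li [(309, [0.2281, 0.5798]), (118, [0.4595, -0.2679]), (126, [0.4559, -0.3378]), (158, [0.5237, -0.3408])]
```

View pics/i.png

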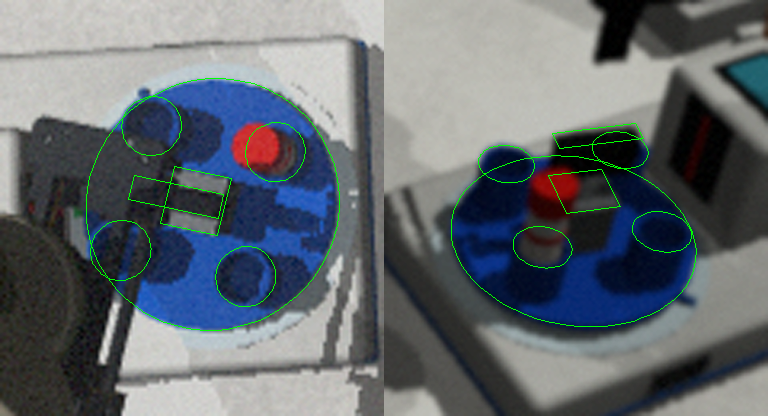

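```bash
python3 - <<'E'
from plan import *
plan((.5258,-.2722,.23),42)
E
```

```text
t 15.1  yaw 79.7 turn -37.7: 6 rows of [ 0.   -0.    0.21]
pos [0.4461 0.2842 0.2429] j1,j7 [-1.02 -0.79] F [-0.3 -0.1 -0.2] w 0.0870
shift [-15.65  23.34   0.64] : 24 rows of [-0.65  0.97  0.03]
```

Emit:
{"api": "move_arm", "payload": {"targets": [0, 0, 0, 0, 0, 0.21, -1, 0, 0, 0, 0, 0, 0.21, -1, 0, 0, 0, 0, 0, 0.21, -1, 0, 0, 0, 0, 0, 0.21, -1, 0, 0, 0, 0, 0, 0.21, -1, 0, 0, 0, 0, 0, 0.21, -1]}}

```text
time: 15.63
position: [0.4473, 0.2834, 0.2423]
orientation: [2.938, 1.112, 0.001]
contact_force: [-0.1, 0.2, -0.6]
gripper_width: 0.0869
gripper_force: 0.0
```

Emit:
{"api": "move_arm", "payload": {"targets": [-0.65, 0.97, 0.03, 0, 0, 0, -1, -0.65, 0.97, 0.03, 0, 0, 0, -1, -0.65, 0.97, 0.03, 0, 0, 0, -1, -0.65, 0.97, 0.03, 0, 0, 0, -1, -0.65, 0.97, 0.03, 0, 0, 0, -1, -0.65, 0.97, 0.03, 0, 0, 0, -1, -0.65, 0.97, 0.03, 0, 0, 0, -1, -0.65, 0.97, 0.03, 0, 0, 0, -1, -0.65, 0.97, 0.03, 0, 0, 0, -1, -0.65, 0.97, 0.03, 0, 0, 0, -1, -0.65, 0.97, 0.03, 0, 0, 0, -1, -0.65, 0.97, 0.03, 0, 0, 0, -1]}}

```text
time: 16.63
position: [0.4861, 0.0043, 0.2353]
orientation: [2.935, 1.12, 0.001]
contact_force: [0.8, -0.3, -1.0]
gripper_width: 0.0872
gripper_force: 0.0
```

Emit:
{"api": "move_arm", "payload": {"targets": [-0.65, 0.97, 0.03, 0, 0, 0, -1, -0.65, 0.97, 0.03, 0, 0, 0, -1, -0.65, 0.97, 0.03, 0, 0, 0, -1, -0.65, 0.97, 0.03, 0, 0, 0, -1, -0.65, 0.97, 0.03, 0, 0, 0, -1, -0.65, 0.97, 0.03, 0, 0, 0, -1, -0.65, 0.97, 0.03, 0, 0, 0, -1, -0.65, 0.97, 0.03, 0, 0, 0, -1, -0.65, 0.97, 0.03, 0, 0, 0, -1, -0.65, 0.97, 0.03, 0, 0, 0, -1, -0.65, 0.97, 0.03, 0, 0, 0, -1, 0, 0, 0, 0, 0, 0, -1]}}

```text
time: 17.63
position: [0.5205, -0.2538, 0.2285]
orientation: [2.934, 1.113, -0.002]
contact_force: [-0.9, -0.4, -0.2]
gripper_width: 0.0869
gripper_force: 0.0
```

```bash
python3 - <<'E'
from plan import *
plan((.5258,-.2722,.23),42)
E
```

```text
t 17.6  yaw 41.5 turn 0.5: 1 rows of [ 0.005  0.005 -0.015]
pos [ 0.5205 -0.2538  0.2285] j1,j7 [-0.36 -0.27] F [-0.9 -0.4 -0.2] w 0.0869
shift [-0.42  0.86 -0.07] : 1 rows of [-0.42  0.86 -0.07]
```

Emit:
{"api": "move_arm", "payload": {"targets": [-0.42, 0.86, 0, 0, 0, 0, -1, 0, 0, 0, 0, 0, 0, -1, 0, 0, 0, 0, 0, 0, -1, 0, 0, 0, 0, 0, 0, -1]}}

```text
time: 17.97
position: [0.5266, -0.2663, 0.2282]
orientation: [2.934, 1.122, -0.0]
contact_force: [0.4, 0.0, 0.1]
gripper_width: 0.0871
gripper_force: 0.0
```

```bash
python3 - <<'E'
from plan import *
plan((.5258,-.2722,.092),42)
E
```

```text
t 18.0  yaw 41.9 turn 0.1: 1 rows of [ 0.     0.001 -0.005]
pos [ 0.5266 -0.2663  0.2282] j1,j7 [-0.32 -0.23] F [0.4 0.  0.1] w 0.0871
shift [-0.23  0.19  6.81] : 7 rows of [-0.03  0.03  0.97]
```

Emit:
{"api": "move_arm", "payload": {"targets": [-0.23, 0.19, 0, 0, 0, 0, -1, 0, 0, 0.97, 0, 0, 0, -1, 0, 0, 0.97, 0, 0, 0, -1, 0, 0, 0.97, 0, 0, 0, -1, 0, 0, 0.97, 0, 0, 0, -1, 0, 0, 0.97, 0, 0, 0, -1, 0, 0, 0.97, 0, 0, 0, -1, 0, 0, 0.97, 0, 0, 0, -1, 0, 0, 0, 0, 0, 0, -1]}}

```text
time: 18.72
position: [0.524, -0.2707, 0.0891]
orientation: [-2.93, -1.123, 0.006]
contact_force: [-0.8, 1.0, -0.2]
gripper_width: 0.0874
gripper_force: 0.0
```

Emit:
{"api": "move_arm", "payload": {"targets": [0, 0, 0, 0, 0, 0, 1, 0, 0, 0, 0, 0, 0, 1, 0, 0, 0, 0, 0, 0, 1, 0, 0, 0, 0, 0, 0, 1, 0, 0, 0, 0, 0, 0, 1, 0, 0, 0, 0, 0, 0, 1, 0, 0, 0, 0, 0, 0, 1, 0, 0, 0, 0, 0, 0, 1, 0, 0, 0, 0, 0, 0, 1, 0, 0, 0, 0, 0, 0, 1, 0, 0, 0, 0, 0, 0, 1], "squeeze": 20}}

```text
time: 19.63
position: [0.5257, -0.2722, 0.0923]
orientation: [-2.934, -1.123, -0.0]
contact_force: [0.2, -0.6, -0.1]
gripper_width: 0.0316
gripper_force: 20.0
```

Emit:
{"api": "move_arm", "payload": {"targets": [0, 0, 0, 0, 0, 0, 1, 0, 0, -0.5, 0, 0, 0, 1, 0, 0, -1, 0, 0, 0, 1, 0, 0, -1, 0, 0, 0, 1, 0, 0, -1, 0, 0, 0, 1, 0, 0, -1, 0, 0, 0, 1, 0, 0, -1, 0, 0, 0, 1, 0, 0, -1, 0, 0, 0, 1, 0, 0, -1, 0, 0, 0, 1, 0, 0, -1, 0, 0, 0, 1, 0, 0, -1, 0, 0, 0, 1, 0, 0, -1, 0, 0, 0, 1]}}

```text
time: 20.63
position: [0.5253, -0.2723, 0.3041]
orientation: [2.934, 1.122, 0.001]
contact_force: [0.1, -0.2, -0.9]
gripper_width: 0.0316
gripper_force: 20.0
```

```bash
python3 - <<'E'
from look import *
o=env.get_obs(); z=o["position"][2]+.016
for c,i in shots("j").items(): print(c,blob(c,i,(5,150,100),(18,255,255),z,15),discfit(c,i,.078))
plan((.5565,.3082,.3),34.6)
E
```

```text
top [(66, [0.4298, 0.0163]), (26, [0.3736, -0.0085]), (46, [0.3643, 0.0292])] [0.5043 0.2754 0.0895]
scene [(19, [0.5989, 0.382]), (49, [0.6063, 0.3426]), (47, [0.607, 0.3296]), (62, [0.6115, 0.3162]), (48, [0.6204, 0.3539]), (37, [0.641, 0.3651]), (54, [0.6488, 0.3771]), (23, [0.6495, 0.3896]), (27, [0.6552, 0.3245]), (26, [0.6573, 0.3377]), (28, [0.6543, 0.312])] [0.4958 0.2788 0.0993]
t 20.7  yaw 41.8 turn -7.2: 2 rows of [ 0.004 -0.003  0.121]
pos [ 0.5263 -0.2732  0.306 ] j1,j7 [-0.32 -0.24] F [-0.4 -0.2 -1.1] w 0.0312
shift [ 17.75 -23.07   0.3 ] : 24 rows of [ 0.74 -0.96  0.01]
```

Emit:
{"api": "move_arm", "payload": {"targets": [0, 0, 0, 0, 0, 0.121, 1, 0, 0, 0, 0, 0, 0.121, 1, 0.74, -0.96, 0, 0, 0, 0, 1, 0.74, -0.96, 0, 0, 0, 0, 1, 0.74, -0.96, 0, 0, 0, 0, 1, 0.74, -0.96, 0, 0, 0, 0, 1, 0.74, -0.96, 0, 0, 0, 0, 1, 0.74, -0.96, 0, 0, 0, 0, 1, 0.74, -0.96, 0, 0, 0, 0, 1, 0.74, -0.96, 0, 0, 0, 0, 1, 0.74, -0.96, 0, 0, 0, 0, 1, 0.74, -0.96, 0, 0, 0, 0, 1]}}

```text
time: 21.73
position: [0.538, -0.0291, 0.3021]
orientation: [-2.999, -0.934, 0.001]
contact_force: [-0.2, 0.5, 0.0]
gripper_width: 0.0317
gripper_force: 20.0
```

Emit:
{"api": "move_arm", "payload": {"targets": [0.74, -0.96, 0, 0, 0, 0, 1, 0.74, -0.96, 0, 0, 0, 0, 1, 0.74, -0.96, 0, 0, 0, 0, 1, 0.74, -0.96, 0, 0, 0, 0, 1, 0.74, -0.96, 0, 0, 0, 0, 1, 0.74, -0.96, 0, 0, 0, 0, 1, 0.74, -0.96, 0, 0, 0, 0, 1, 0.74, -0.96, 0, 0, 0, 0, 1, 0.74, -0.96, 0, 0, 0, 0, 1, 0.74, -0.96, 0, 0, 0, 0, 1, 0.74, -0.96, 0, 0, 0, 0, 1, 0.74, -0.96, 0, 0, 0, 0, 1]}}

```text
time: 22.73
position: [0.5534, 0.2613, 0.302]
orientation: [2.999, 0.934, -0.001]
contact_force: [-0.4, 0.2, -0.4]
gripper_width: 0.0311
gripper_force: 20.0
```

Emit:
{"api": "move_arm", "payload": {"targets": [0.74, -0.96, 0, 0, 0, 0, 1, 0.74, -0.96, 0, 0, 0, 0, 1, 0, 0, 0, 0, 0, 0, 1, 0, 0, 0, 0, 0, 0, 1, 0, 0, 0, 0, 0, 0, 1, 0, 0, 0, 0, 0, 0, 1]}}

```text
time: 23.23
position: [0.5565, 0.3074, 0.3025]
orientation: [3.0, 0.932, -0.0]
contact_force: [0.0, 0.7, -0.9]
gripper_width: 0.0314
gripper_force: 20.0
```

```bash
python3 - <<'E'
from look import *
o=env.get_obs(); z=o["position"][2]+.016
for c,i in shots("k").items(): print(c,blob(c,i,(5,150,100),(18,255,255),z,15))
plan((.5565,.3082,.162),34.6)
E
```

```text
top [(49, [0.3638, 0.0282])]
scene [(16, [0.5908, 0.3327]), (23, [0.6528, 0.3135])]
t 23.3  yaw 34.5 turn 0.1: 1 rows of [-0.    -0.001 -0.003]
pos [0.5565 0.3076 0.3027] j1,j7 [-1.04 -1.39] F [-0.3 -1.  -0.4] w 0.0311
shift [ 0.01 -0.02  7.03] : 8 rows of [ 0.   -0.    0.88]
```

Emit:
{"api": "move_arm", "payload": {"targets": [0, 0, 0.8, 0, 0, 0, 1, 0, 0, 0.8, 0, 0, 0, 1, 0, 0, 0.8, 0, 0, 0, 1, 0, 0, 0.8, 0, 0, 0, 1, 0, 0, 0.6, 0, 0, 0, 1, 0, 0, 0.4, 0, 0, 0, 1, 0, 0, 0.4, 0, 0, 0, 1, 0, 0, 0.4, 0, 0, 0, 1, 0, 0, 0.4, 0, 0, 0, 1, 0, 0, 0, 0, 0, 0, 1]}}

```text
time: 24.17
position: [0.5558, 0.3086, 0.1928]
orientation: [2.999, 0.934, -0.003]
contact_force: [-0.4, -0.4, -0.3]
gripper_width: 0.0312
gripper_force: 20.0
```

Emit:
{"api": "move_arm", "payload": {"targets": [0, 0, 0.4, 0, 0, 0, 1, 0, 0, 0.4, 0, 0, 0, 1, 0, 0, 0.4, 0, 0, 0, 1, 0, 0, 0.3, 0, 0, 0, 1, 0, 0, 0, 0, 0, 0, 1, 0, 0, 0, 0, 0, 0, 1]}}

```text
time: 24.67
position: [0.5562, 0.3088, 0.164]
orientation: [2.999, 0.934, -0.001]
contact_force: [0.7, -0.2, -0.2]
gripper_width: 0.0313
gripper_force: 20.0
```

Emit:
{"api": "move_arm", "payload": {"targets": [0, 0, 0.09, 0, 0, 0, 1, 0, 0, 0, 0, 0, 0, 1, 0, 0, 0, 0, 0, 0, -1, 0, 0, 0, 0, 0, 0, -1, 0, 0, 0, 0, 0, 0, -1, 0, 0, 0, 0, 0, 0, -1, 0, 0, 0, 0, 0, 0, -1, 0, 0, 0, 0, 0, 0, -1, 0, 0, 0, 0, 0, 0, -1, 0, 0, 0, 0, 0, 0, -1]}}

```text
time: 25.5
position: [0.5563, 0.3088, 0.1626]
orientation: [-2.999, -0.935, -0.0]
contact_force: [0.4, 0.3, -0.7]
gripper_width: 0.0769
gripper_force: 0.0
```

Emit:
{"api": "move_arm", "payload": {"targets": [0, 0, -0.5, 0, 0, 0, -1, 0, 0, -1, 0, 0, 0, -1, 0, 0, -1, 0, 0, 0, -1, 0, 0, -1, 0, 0, 0, -1, 0, 0, -1, 0, 0, 0, -1, 0, 0, 0, 0, 0, 0, -1, 0, 0, 0, 0, 0, 0, -1]}}

```text
time: 26.08
position: [0.5569, 0.309, 0.2543]
orientation: [-2.998, -0.934, -0.004]
contact_force: [-0.4, -0.0, -0.7]
gripper_width: 0.0869
gripper_force: 0.0
```

```bash
python3 - <<'E'
from look import *
for c,i in shots("l").items(): print(c,blob(c,i,(5,150,100),(18,255,255),.178,15),discfit(c,i,.078))
plan((.4577,-.2668,.24),42)
E
```

```text
top [(42, [0.5491, 0.312]), (33, [0.3492, 0.0419])] [0.5034 0.275  0.0893]
scene [(20, [0.5106, 0.5279]), (20, [0.5225, 0.4935]), (23, [0.5197, 0.4608]), (71, [0.5595, 0.3063])] [0.5151 0.2688 0.0852]
t 26.2  yaw 34.6 turn 7.4: 2 rows of [-0.     0.001 -0.123]
pos [0.556  0.3088 0.2522] j1,j7 [-1.05 -1.38] F [ 0.2  0.2 -0.5] w 0.0869
shift [-22.91  18.1    0.61] : 23 rows of [-1.    0.79  0.03]
```

Emit:
{"api": "move_arm", "payload": {"targets": [0, 0, 0, 0, 0, -0.123, -1, 0, 0, 0, 0, 0, -0.123, -1, -1, 0.79, 0.03, 0, 0, 0, -1, -1, 0.79, 0.03, 0, 0, 0, -1, -1, 0.79, 0.03, 0, 0, 0, -1, -1, 0.79, 0.03, 0, 0, 0, -1, -1, 0.79, 0.03, 0, 0, 0, -1, -1, 0.79, 0.03, 0, 0, 0, -1, -1, 0.79, 0.03, 0, 0, 0, -1, -1, 0.79, 0.03, 0, 0, 0, -1, -1, 0.79, 0.03, 0, 0, 0, -1, -1, 0.79, 0.03, 0, 0, 0, -1]}}

```text
time: 27.18
position: [0.5124, 0.0564, 0.2457]
orientation: [-2.933, -1.126, 0.002]
contact_force: [-0.3, 0.8, 0.1]
gripper_width: 0.0871
gripper_force: 0.0
```

Emit:
{"api": "move_arm", "payload": {"targets": [-1, 0.79, 0.03, 0, 0, 0, -1, -1, 0.79, 0.03, 0, 0, 0, -1, -1, 0.79, 0.03, 0, 0, 0, -1, -1, 0.79, 0.03, 0, 0, 0, -1, -1, 0.79, 0.03, 0, 0, 0, -1, -1, 0.79, 0.03, 0, 0, 0, -1, -1, 0.79, 0.03, 0, 0, 0, -1, -1, 0.79, 0.03, 0, 0, 0, -1, -1, 0.79, 0.03, 0, 0, 0, -1, -1, 0.79, 0.03, 0, 0, 0, -1, -1, 0.79, 0.03, 0, 0, 0, -1, -1, 0.79, 0.03, 0, 0, 0, -1]}}

```text
time: 28.18
position: [0.461, -0.2448, 0.2387]
orientation: [-2.932, -1.126, 0.001]
contact_force: [0.3, 0.3, 0.3]
gripper_width: 0.087
gripper_force: 0.0
```

Emit:
{"api": "move_arm", "payload": {"targets": [-0.91, 0.72, 0, 0, 0, 0, -1, 0, 0, 0, 0, 0, 0, -1, 0, 0, 0, 0, 0, 0, -1, 0, 0, 0, 0, 0, 0, -1]}}

```text
time: 28.52
position: [0.4578, -0.266, 0.2387]
orientation: [-2.932, -1.126, 0.001]
contact_force: [0.5, -0.7, 0.8]
gripper_width: 0.0873
gripper_force: 0.0
```

```bash
python3 - <<'E'
from plan import *
plan((.4577,-.2668,.092),42)
E
```

```text
t 28.5  yaw 42.0 turn -0.0: 1 rows of [-0.002  0.001  0.   ]
pos [ 0.4578 -0.266   0.2387] j1,j7 [-0.48 -0.25] F [ 0.5 -0.7  0.8] w 0.0873
shift [-0.03  0.02  7.34] : 8 rows of [-0.    0.    0.92]
```

Emit:
{"api": "move_arm", "payload": {"targets": [0, 0, 0.92, 0, 0, 0, -1, 0, 0, 0.92, 0, 0, 0, -1, 0, 0, 0.92, 0, 0, 0, -1, 0, 0, 0.92, 0, 0, 0, -1, 0, 0, 0.92, 0, 0, 0, -1, 0, 0, 0.92, 0, 0, 0, -1, 0, 0, 0.92, 0, 0, 0, -1, 0, 0, 0.9, 0, 0, 0, -1, 0, 0, 0, 0, 0, 0, -1]}}

```text
time: 29.27
position: [0.4567, -0.2642, 0.0895]
orientation: [-2.928, -1.128, 0.006]
contact_force: [-0.7, 1.1, 0.7]
gripper_width: 0.0869
gripper_force: 0.0
```

Emit:
{"api": "move_arm", "payload": {"targets": [0, 0, 0, 0, 0, 0, 1, 0, 0, 0, 0, 0, 0, 1, 0, 0, 0, 0, 0, 0, 1, 0, 0, 0, 0, 0, 0, 1, 0, 0, 0, 0, 0, 0, 1, 0, 0, 0, 0, 0, 0, 1, 0, 0, 0, 0, 0, 0, 1, 0, 0, 0, 0, 0, 0, 1, 0, 0, 0, 0, 0, 0, 1, 0, 0, 0, 0, 0, 0, 1, 0, 0, 0, 0, 0, 0, 1]}}

```text
time: 30.18
position: [0.4579, -0.2668, 0.0925]
orientation: [-2.933, -1.126, -0.0]
contact_force: [-0.5, -1.1, 1.5]
gripper_width: 0.0312
gripper_force: 20.0
```

Emit:
{"api": "move_arm", "payload": {"targets": [0, 0, 0, 0, 0, 0, 1, 0, 0, -0.5, 0, 0, 0, 1, 0, 0, -1, 0, 0, 0, 1, 0, 0, -1, 0, 0, 0, 1, 0, 0, -1, 0, 0, 0, 1, 0, 0, -1, 0, 0, 0, 1, 0, 0, -1, 0, 0, 0, 1, 0, 0, -1, 0, 0, 0, 1, 0, 0, -1, 0, 0, 0, 1, 0, 0, -1, 0, 0, 0, 1, 0, 0, -1, 0, 0, 0, 1, 0, 0, -1, 0, 0, 0, 1]}}

```text
time: 31.18
position: [0.4574, -0.2671, 0.3041]
orientation: [-2.933, -1.124, -0.001]
contact_force: [0.4, 0.5, -0.9]
gripper_width: 0.0311
gripper_force: 20.0
```

Emit:
{"api": "move_arm", "payload": {"targets": [0, 0, 0, 0, 0, -0.229, 1, 0, 0, 0, 0, 0, -0.229, 1, 0, 0, 0, 0, 0, -0.229, 1, 0, 0, 0, 0, 0, -0.229, 1, 0, 0, 0, 0, 0, -0.229, 1, 0, 0, 0, 0, 0, -0.229, 1, 0, 0, 0, 0, 0, -0.229, 1, 0, 0, 0, 0, 0, -0.229, 1, 0, 0, 0, 0, 0, -0.229, 1, 0, 0, 0, 0, 0, -0.229, 1, 0, 0, 0, 0, 0, -0.229, 1, 0, 0, 0, 0, 0, -0.229, 1]}}

```text
time: 32.18
position: [0.4575, -0.2671, 0.3031]
orientation: [1.457, 2.783, 0.0]
contact_force: [1.2, 0.6, -0.0]
gripper_width: 0.0314
gripper_force: 20.0
```

```bash
python3 - <<'E'
from plan import *
plan((.4703,.324,.3),124.6)
E
```

```text
t 32.2  yaw 124.7 turn -0.1: 1 rows of [0.    0.    0.004]
pos [ 0.4575 -0.2671  0.3031] j1,j7 [-0.4   1.13] F [ 1.2  0.6 -0. ] w 0.0314
shift [23.96 17.31  0.16] : 24 rows of [1.   0.72 0.01]
```

Emit:
{"api": "move_arm", "payload": {"targets": [1, 0.72, 0, 0, 0, 0, 1, 1, 0.72, 0, 0, 0, 0, 1, 1, 0.72, 0, 0, 0, 0, 1, 1, 0.72, 0, 0, 0, 0, 1, 1, 0.72, 0, 0, 0, 0, 1, 1, 0.72, 0, 0, 0, 0, 1, 1, 0.72, 0, 0, 0, 0, 1, 1, 0.72, 0, 0, 0, 0, 1, 1, 0.72, 0, 0, 0, 0, 1, 1, 0.72, 0, 0, 0, 0, 1, 1, 0.72, 0, 0, 0, 0, 1, 1, 0.72, 0, 0, 0, 0, 1]}}

```text
time: 33.18
position: [0.4645, 0.0296, 0.3032]
orientation: [1.465, 2.778, 0.001]
contact_force: [1.2, 0.6, -0.8]
gripper_width: 0.0311
gripper_force: 20.0
```

Emit:
{"api": "move_arm", "payload": {"targets": [1, 0.72, 0, 0, 0, 0, 1, 1, 0.72, 0, 0, 0, 0, 1, 1, 0.72, 0, 0, 0, 0, 1, 1, 0.72, 0, 0, 0, 0, 1, 1, 0.72, 0, 0, 0, 0, 1, 1, 0.72, 0, 0, 0, 0, 1, 1, 0.72, 0, 0, 0, 0, 1, 1, 0.72, 0, 0, 0, 0, 1, 1, 0.72, 0, 0, 0, 0, 1, 1, 0.72, 0, 0, 0, 0, 1, 1, 0.72, 0, 0, 0, 0, 1, 0.96, 0.72, 0, 0, 0, 0, 1]}}

```text
time: 34.18
position: [0.4719, 0.3248, 0.3032]
orientation: [1.465, 2.778, 0.0]
contact_force: [-0.0, 0.3, -1.6]
gripper_width: 0.0314
gripper_force: 20.0
```

Emit:
{"api": "move_arm", "payload": {"targets": [0, 0, 0, 0, 0, 0, 1, 0, 0, 0, 0, 0, 0, 1, 0, 0, 0, 0, 0, 0, 1, 0, 0, 0, 0, 0, 0, 1]}}

```text
time: 34.52
position: [0.4725, 0.3225, 0.303]
orientation: [1.467, 2.778, 0.0]
contact_force: [0.2, -0.4, -0.0]
gripper_width: 0.0311
gripper_force: 20.0
```

```bash
python3 - <<'E'
from look import *
plan((.4703,.324,.162),124.6)
for c,i in shots("m").items(): print(c,discfit(c,i,.078))
E
```

```text
t 34.5  yaw 124.3 turn 0.3: 1 rows of [ 0.001  0.001 -0.009]
pos [0.4725 0.3225 0.303 ] j1,j7 [-0.96 -0.03] F [ 0.2 -0.4 -0. ] w 0.0311
shift [ 0.12 -0.05  7.05] : 8 rows of [ 0.02 -0.01  0.88]
top [0.5043 0.2755 0.0895]
scene [0.5176 0.2683 0.0842]
```

Emit:
{"api": "move_arm", "payload": {"targets": [0.12, -0.05, 0.8, 0, 0, 0, 1, 0, 0, 0.8, 0, 0, 0, 1, 0, 0, 0.8, 0, 0, 0, 1, 0, 0, 0.8, 0, 0, 0, 1, 0, 0, 0.6, 0, 0, 0, 1, 0, 0, 0.4, 0, 0, 0, 1, 0, 0, 0.4, 0, 0, 0, 1, 0, 0, 0.4, 0, 0, 0, 1, 0, 0, 0.4, 0, 0, 0, 1, 0, 0, 0, 0, 0, 0, 1]}}

```text
time: 35.45
position: [0.4693, 0.3249, 0.1931]
orientation: [-1.464, -2.779, 0.003]
contact_force: [-0.4, 0.4, 0.1]
gripper_width: 0.0315
gripper_force: 20.0
```

Emit:
{"api": "move_arm", "payload": {"targets": [0, 0, 0.4, 0, 0, 0, 1, 0, 0, 0.4, 0, 0, 0, 1, 0, 0, 0.4, 0, 0, 0, 1, 0, 0, 0.36, 0, 0, 0, 1, 0, 0, 0, 0, 0, 0, 1, 0, 0, 0, 0, 0, 0, 1]}}

```text
time: 35.95
position: [0.4698, 0.3253, 0.1629]
orientation: [-1.464, -2.779, 0.0]
contact_force: [-0.2, 0.0, -1.0]
gripper_width: 0.0313
gripper_force: 20.0
```

Emit:
{"api": "move_arm", "payload": {"targets": [0, 0, 0.04, 0, 0, 0, 1, 0, 0, 0, 0, 0, 0, 1, 0, 0, 0, 0, 0, 0, -1, 0, 0, 0, 0, 0, 0, -1, 0, 0, 0, 0, 0, 0, -1, 0, 0, 0, 0, 0, 0, -1, 0, 0, 0, 0, 0, 0, -1, 0, 0, 0, 0, 0, 0, -1, 0, 0, 0, 0, 0, 0, -1, 0, 0, 0, 0, 0, 0, -1]}}

```text
time: 36.78
position: [0.4698, 0.3253, 0.1626]
orientation: [-1.464, -2.779, -0.0]
contact_force: [0.7, 0.4, -0.2]
gripper_width: 0.0765
gripper_force: 0.0
```

Emit:
{"api": "move_arm", "payload": {"targets": [0, 0, -0.5, 0, 0, 0, -1, 0, 0, -1, 0, 0, 0, -1, 0, 0, -1, 0, 0, 0, -1, 0, 0, -1, 0, 0, 0, -1, 0, 0, -1, 0, 0, 0, -1, 0, 0, 0, 0, 0, 0, -1, 0, 0, 0, 0, 0, 0, -1]}}

```text
time: 37.37
position: [0.4703, 0.3256, 0.2543]
orientation: [1.464, 2.779, 0.004]
contact_force: [0.6, -0.4, -0.1]
gripper_width: 0.0871
gripper_force: 0.0
```

```bash
python3 - <<'E'
from plan import *
plan((.5225,-.34,.24),42)
E
```

```text
t 37.4  yaw 124.4 turn -82.4: 12 rows of [ 0.    -0.     0.229]
pos [0.4703 0.3256 0.2543] j1,j7 [-0.96 -0.03] F [ 0.6 -0.4 -0.1] w 0.0871
shift [-20.33  26.48   0.71] : 27 rows of [-0.75  0.98  0.03]
```

Emit:
{"api": "move_arm", "payload": {"targets": [0, 0, 0, 0, 0, 0.229, -1, 0, 0, 0, 0, 0, 0.229, -1, 0, 0, 0, 0, 0, 0.229, -1, 0, 0, 0, 0, 0, 0.229, -1, 0, 0, 0, 0, 0, 0.229, -1, 0, 0, 0, 0, 0, 0.229, -1, 0, 0, 0, 0, 0, 0.229, -1, 0, 0, 0, 0, 0, 0.229, -1, 0, 0, 0, 0, 0, 0.229, -1, 0, 0, 0, 0, 0, 0.229, -1, 0, 0, 0, 0, 0, 0.229, -1, 0, 0, 0, 0, 0, 0.229, -1]}}

```text
time: 38.37
position: [0.4694, 0.325, 0.2517]
orientation: [2.936, 1.117, -0.002]
contact_force: [-0.3, 0.2, -1.1]
gripper_width: 0.0869
gripper_force: 0.0
```

Emit:
{"api": "move_arm", "payload": {"targets": [-0.75, 0.98, 0.03, 0, 0, 0, -1, -0.75, 0.98, 0.03, 0, 0, 0, -1, -0.75, 0.98, 0.03, 0, 0, 0, -1, -0.75, 0.98, 0.03, 0, 0, 0, -1, -0.75, 0.98, 0.03, 0, 0, 0, -1, -0.75, 0.98, 0.03, 0, 0, 0, -1, -0.75, 0.98, 0.03, 0, 0, 0, -1, -0.75, 0.98, 0.03, 0, 0, 0, -1, -0.75, 0.98, 0.03, 0, 0, 0, -1, -0.75, 0.98, 0.03, 0, 0, 0, -1, -0.75, 0.98, 0.03, 0, 0, 0, -1, -0.75, 0.98, 0.03, 0, 0, 0, -1]}}

```text
time: 39.37
position: [0.4929, 0.0288, 0.2447]
orientation: [-2.933, -1.126, 0.001]
contact_force: [-0.2, 0.3, -0.7]
gripper_width: 0.0871
gripper_force: 0.0
```

Emit:
{"api": "move_arm", "payload": {"targets": [-0.75, 0.98, 0.03, 0, 0, 0, -1, -0.75, 0.98, 0.03, 0, 0, 0, -1, -0.75, 0.98, 0.03, 0, 0, 0, -1, -0.75, 0.98, 0.03, 0, 0, 0, -1, -0.75, 0.98, 0.03, 0, 0, 0, -1, -0.75, 0.98, 0.03, 0, 0, 0, -1, -0.75, 0.98, 0.03, 0, 0, 0, -1, -0.75, 0.98, 0.03, 0, 0, 0, -1, -0.75, 0.98, 0.03, 0, 0, 0, -1, -0.75, 0.98, 0.03, 0, 0, 0, -1, -0.75, 0.98, 0.03, 0, 0, 0, -1, -0.75, 0.98, 0.03, 0, 0, 0, -1]}}

```text
time: 40.37
position: [0.5166, -0.2661, 0.2374]
orientation: [-2.932, -1.126, 0.001]
contact_force: [0.1, -0.2, -0.5]
gripper_width: 0.0865
gripper_force: 0.0
```

Emit:
{"api": "move_arm", "payload": {"targets": [-0.75, 0.98, 0, 0, 0, 0, -1, -0.75, 0.98, 0, 0, 0, 0, -1, -0.75, 0.98, 0, 0, 0, 0, -1, 0, 0, 0, 0, 0, 0, -1, 0, 0, 0, 0, 0, 0, -1, 0, 0, 0, 0, 0, 0, -1, 0, 0, 0, 0, 0, 0, -1]}}

```text
time: 40.95
position: [0.5232, -0.3376, 0.2377]
orientation: [-2.931, -1.127, -0.0]
contact_force: [0.1, 0.5, -0.1]
gripper_width: 0.087
gripper_force: 0.0
```

```bash
python3 - <<'E'
from plan import *
plan((.5225,-.34,.092),42)
E
```

```text
t 41.0  yaw 42.1 turn -0.1: 1 rows of [-0.002 -0.001  0.003]
pos [ 0.5232 -0.3376  0.2377] j1,j7 [-0.16 -0.08] F [ 0.1  0.5 -0.1] w 0.0870
shift [-0.1   0.06  7.29] : 8 rows of [-0.01  0.01  0.91]
```

Emit:
{"api": "move_arm", "payload": {"targets": [-0.1, 0.06, 0.92, 0, 0, 0, -1, 0, 0, 0.91, 0, 0, 0, -1, 0, 0, 0.91, 0, 0, 0, -1, 0, 0, 0.91, 0, 0, 0, -1, 0, 0, 0.91, 0, 0, 0, -1, 0, 0, 0.91, 0, 0, 0, -1, 0, 0, 0.91, 0, 0, 0, -1, 0, 0, 0.9, 0, 0, 0, -1, 0, 0, 0, 0, 0, 0, -1]}}

```text
time: 41.7
position: [0.5213, -0.3385, 0.0893]
orientation: [-2.928, -1.127, 0.004]
contact_force: [0.5, -0.2, -1.5]
gripper_width: 0.0868
gripper_force: 0.0
```

Emit:
{"api": "move_arm", "payload": {"targets": [0, 0, 0, 0, 0, 0, 1, 0, 0, 0, 0, 0, 0, 1, 0, 0, 0, 0, 0, 0, 1, 0, 0, 0, 0, 0, 0, 1, 0, 0, 0, 0, 0, 0, 1, 0, 0, 0, 0, 0, 0, 1, 0, 0, 0, 0, 0, 0, 1, 0, 0, 0, 0, 0, 0, 1, 0, 0, 0, 0, 0, 0, 1, 0, 0, 0, 0, 0, 0, 1, 0, 0, 0, 0, 0, 0, 1]}}

```text
time: 42.62
position: [0.5222, -0.3412, 0.0925]
orientation: [-2.933, -1.126, -0.0]
contact_force: [1.1, 0.9, 0.1]
gripper_width: 0.0312
gripper_force: 20.0
```

Emit:
{"api": "move_arm", "payload": {"targets": [0, 0, 0, 0, 0, 0, 1, 0, 0, -0.5, 0, 0, 0, 1, 0, 0, -1, 0, 0, 0, 1, 0, 0, -1, 0, 0, 0, 1, 0, 0, -1, 0, 0, 0, 1, 0, 0, -1, 0, 0, 0, 1, 0, 0, -1, 0, 0, 0, 1, 0, 0, -1, 0, 0, 0, 1, 0, 0, -1, 0, 0, 0, 1, 0, 0, -1, 0, 0, 0, 1, 0, 0, -1, 0, 0, 0, 1, 0, 0, -1, 0, 0, 0, 1]}}

```text
time: 43.62
position: [0.5218, -0.3412, 0.3043]
orientation: [2.933, 1.125, 0.0]
contact_force: [0.4, -0.5, -1.4]
gripper_width: 0.0314
gripper_force: 20.0
```

Emit:
{"api": "move_arm", "payload": {"targets": [0, 0, 0, 0, 0, 0.123, 1, 0, 0, 0, 0, 0, 0.123, 1, 0, 0, 0, 0, 0, 0, 1]}}

```text
time: 43.87
position: [0.5221, -0.3413, 0.3034]
orientation: [3.001, 0.93, 0.001]
contact_force: [0.9, 0.5, -0.3]
gripper_width: 0.0315
gripper_force: 20.0
```

```bash
python3 - <<'E'
from plan import *
plan((.4545,.2378,.3),34.6)
E
```

```text
t 43.9  yaw 34.4 turn 0.2: 1 rows of [ 0.001 -0.001 -0.006]
pos [ 0.5221 -0.3413  0.3034] j1,j7 [-0.18 -0.22] F [ 0.9  0.5 -0.3] w 0.0315
shift [ 13.66 -25.75   0.17] : 26 rows of [ 0.53 -0.99  0.01]
```

Emit:
{"api": "move_arm", "payload": {"targets": [0.525, -0.99, 0, 0, 0, 0, 1, 0.525, -0.99, 0, 0, 0, 0, 1, 0.525, -0.99, 0, 0, 0, 0, 1, 0.525, -0.99, 0, 0, 0, 0, 1, 0.525, -0.99, 0, 0, 0, 0, 1, 0.525, -0.99, 0, 0, 0, 0, 1, 0.525, -0.99, 0, 0, 0, 0, 1, 0.525, -0.99, 0, 0, 0, 0, 1, 0.525, -0.99, 0, 0, 0, 0, 1, 0.525, -0.99, 0, 0, 0, 0, 1, 0.525, -0.99, 0, 0, 0, 0, 1, 0.525, -0.99, 0, 0, 0, 0, 1]}}

```text
time: 44.87
position: [0.4904, -0.0733, 0.3028]
orientation: [-2.998, -0.937, -0.001]
contact_force: [-0.1, 0.3, -0.3]
gripper_width: 0.0311
gripper_force: 20.0
```

Emit:
{"api": "move_arm", "payload": {"targets": [0.525, -0.99, 0, 0, 0, 0, 1, 0.525, -0.99, 0, 0, 0, 0, 1, 0.525, -0.99, 0, 0, 0, 0, 1, 0.525, -0.99, 0, 0, 0, 0, 1, 0.525, -0.99, 0, 0, 0, 0, 1, 0.525, -0.99, 0, 0, 0, 0, 1, 0.525, -0.99, 0, 0, 0, 0, 1, 0.525, -0.99, 0, 0, 0, 0, 1, 0.525, -0.99, 0, 0, 0, 0, 1, 0.525, -0.99, 0, 0, 0, 0, 1, 0.525, -0.99, 0, 0, 0, 0, 1, 0.525, -0.99, 0, 0, 0, 0, 1]}}

```text
time: 45.87
position: [0.4593, 0.1937, 0.3028]
orientation: [-2.998, -0.937, -0.0]
contact_force: [0.4, -0.4, -1.0]
gripper_width: 0.0312
gripper_force: 20.0
```

Emit:
{"api": "move_arm", "payload": {"targets": [0.525, -0.99, 0, 0, 0, 0, 1, 0.525, -0.99, 0, 0, 0, 0, 1, 0, 0, 0, 0, 0, 0, 1, 0, 0, 0, 0, 0, 0, 1, 0, 0, 0, 0, 0, 0, 1, 0, 0, 0, 0, 0, 0, 1, 0, 0, 0, 0, 0, 0, 1]}}

```text
time: 46.45
position: [0.4548, 0.2365, 0.3028]
orientation: [-3.0, -0.933, -0.0]
contact_force: [1.5, 0.4, -0.7]
gripper_width: 0.0313
gripper_force: 20.0
```

```bash
python3 - <<'E'
from look import *
plan((.4545,.2378,.162),34.6)
for c,i in shots("n").items(): print(c,discfit(c,i,.078))
E
```

```text
t 46.5  yaw 34.5 turn 0.1: 1 rows of [-0.    -0.001 -0.002]
pos [0.4548 0.2365 0.3028] j1,j7 [-1.05 -1.51] F [ 1.5  0.4 -0.7] w 0.0313
shift [ 0.03 -0.06  7.04] : 8 rows of [ 0.   -0.01  0.88]
top [0.5044 0.2748 0.0893]
scene [0.5187 0.269  0.0835]
```

Then the release, and on to the red tube at (.541,.221), tool x 124.6.

Emit:
{"api": "move_arm", "payload": {"targets": [0.03, -0.06, 0.8, 0, 0, 0, 1, 0, 0, 0.8, 0, 0, 0, 1, 0, 0, 0.8, 0, 0, 0, 1, 0, 0, 0.8, 0, 0, 0, 1, 0, 0, 0.6, 0, 0, 0, 1, 0, 0, 0.4, 0, 0, 0, 1, 0, 0, 0.4, 0, 0, 0, 1, 0, 0, 0.4, 0, 0, 0, 1, 0, 0, 0.4, 0, 0, 0, 1, 0, 0, 0, 0, 0, 0, 1]}}

```text
time: 47.38
position: [0.4538, 0.2385, 0.1932]
orientation: [2.999, 0.934, -0.002]
contact_force: [-0.7, 0.1, -0.6]
gripper_width: 0.0313
gripper_force: 20.0
```

Emit:
{"api": "move_arm", "payload": {"targets": [0, 0, 0.4, 0, 0, 0, 1, 0, 0, 0.4, 0, 0, 0, 1, 0, 0, 0.4, 0, 0, 0, 1, 0, 0, 0.36, 0, 0, 0, 1, 0, 0, 0, 0, 0, 0, 1, 0, 0, 0, 0, 0, 0, 1]}}

```text
time: 47.88
position: [0.4543, 0.2388, 0.1629]
orientation: [2.999, 0.934, -0.0]
contact_force: [0.8, -0.6, -0.6]
gripper_width: 0.0314
gripper_force: 20.0
```

Emit:
{"api": "move_arm", "payload": {"targets": [0, 0, 0.04, 0, 0, 0, 1, 0, 0, 0, 0, 0, 0, 1, 0, 0, 0, 0, 0, 0, -1, 0, 0, 0, 0, 0, 0, -1, 0, 0, 0, 0, 0, 0, -1, 0, 0, 0, 0, 0, 0, -1, 0, 0, 0, 0, 0, 0, -1, 0, 0, 0, 0, 0, 0, -1, 0, 0, 0, 0, 0, 0, -1, 0, 0, 0, 0, 0, 0, -1]}}

```text
time: 48.72
position: [0.4543, 0.2389, 0.1626]
orientation: [-2.999, -0.935, -0.0]
contact_force: [0.6, 0.4, 0.2]
gripper_width: 0.0767
gripper_force: 0.0
```

Emit:
{"api": "move_arm", "payload": {"targets": [0, 0, -0.5, 0, 0, 0, -1, 0, 0, -1, 0, 0, 0, -1, 0, 0, -1, 0, 0, 0, -1, 0, 0, -1, 0, 0, 0, -1, 0, 0, -1, 0, 0, 0, -1, 0, 0, 0, 0, 0, 0, -1, 0, 0, 0, 0, 0, 0, -1]}}

```text
time: 49.3
position: [0.4548, 0.2392, 0.2541]
orientation: [-2.998, -0.934, -0.004]
contact_force: [0.1, -0.2, -0.5]
gripper_width: 0.0867
gripper_force: 0.0
```

Emit:
{"api": "move_arm", "payload": {"targets": [0, 0, 0, 0, 0, -0.23, -1, 0, 0, 0, 0, 0, -0.23, -1, 0, 0, 0, 0, 0, -0.23, -1, 0, 0, 0, 0, 0, -0.23, -1, 0, 0, 0, 0, 0, -0.23, -1, 0, 0, 0, 0, 0, -0.23, -1, 0, 0, 0, 0, 0, -0.23, -1, 0, 0, 0, 0, 0, -0.23, -1, 0, 0, 0, 0, 0, -0.23, -1, 0, 0, 0, 0, 0, -0.23, -1, 0, 0, 0, 0, 0, -0.23, -1, 0, 0, 0, 0, 0, -0.23, -1]}}

```text
time: 50.3
position: [0.4539, 0.2386, 0.2518]
orientation: [-1.624, -2.689, 0.002]
contact_force: [0.1, 1.3, 0.3]
gripper_width: 0.0868
gripper_force: 0.0
```

```bash
python3 - <<'E'
from plan import *
plan((.541,.2215,.25),124.6)
E
```

```text
t 50.3  yaw 117.7 turn 6.9: 1 rows of [-0.003  0.    -0.228]
pos [0.4539 0.2386 0.2518] j1,j7 [-1.   -0.06] F [0.1 1.3 0.3] w 0.0868
shift [-3.18  3.1   0.09] : 4 rows of [-0.79  0.78  0.02]
```

Emit:
{"api": "move_arm", "payload": {"targets": [0, 0, 0, 0, 0, -0.228, -1, -0.8, 0.775, 0, 0, 0, 0, -1, -0.8, 0.775, 0, 0, 0, 0, -1, -0.8, 0.775, 0, 0, 0, 0, -1, -0.8, 0.775, 0, 0, 0, 0, -1, 0, 0, 0, 0, 0, 0, -1, 0, 0, 0, 0, 0, 0, -1, 0, 0, 0, 0, 0, 0, -1]}}

```text
time: 50.97
position: [0.5408, 0.221, 0.2518]
orientation: [-1.468, -2.776, 0.002]
contact_force: [-0.4, -1.0, 0.3]
gripper_width: 0.0872
gripper_force: 0.0
```

```bash
python3 - <<'E'
from plan import *
plan((.541,.2215,.162),124.6)
E
```

```text
t 51.0  yaw 124.3 turn 0.3: 1 rows of [-0.003 -0.001 -0.011]
pos [0.5408 0.221  0.2518] j1,j7 [-0.89  0.23] F [-0.4 -1.   0.3] w 0.0872
shift [0.02 0.02 4.49] : 5 rows of [0.  0.  0.9]
```

Emit:
{"api": "move_arm", "payload": {"targets": [0, 0, 0.9, 0, 0, 0, -1, 0, 0, 0.9, 0, 0, 0, -1, 0, 0, 0.9, 0, 0, 0, -1, 0, 0, 0.9, 0, 0, 0, -1, 0, 0, 0.88, 0, 0, 0, -1, 0, 0, 0, 0, 0, 0, -1]}}

```text
time: 51.47
position: [0.5388, 0.2209, 0.1597]
orientation: [-1.465, -2.775, 0.006]
contact_force: [-0.3, -0.8, -0.1]
gripper_width: 0.0874
gripper_force: 0.0
```

Emit:
{"api": "move_arm", "payload": {"targets": [0, 0, 0, 0, 0, 0, 1, 0, 0, 0, 0, 0, 0, 1, 0, 0, 0, 0, 0, 0, 1, 0, 0, 0, 0, 0, 0, 1, 0, 0, 0, 0, 0, 0, 1, 0, 0, 0, 0, 0, 0, 1, 0, 0, 0, 0, 0, 0, 1, 0, 0, 0, 0, 0, 0, 1, 0, 0, 0, 0, 0, 0, 1, 0, 0, 0, 0, 0, 0, 1, 0, 0, 0, 0, 0, 0, 1, 0, 0, 0, 0, 0, 0, 1]}}

```text
time: 52.47
position: [0.5415, 0.2208, 0.1629]
orientation: [1.469, 2.777, 0.0]
contact_force: [-0.7, 0.1, 0.3]
gripper_width: 0.0316
gripper_force: 20.0
```

Emit:
{"api": "move_arm", "payload": {"targets": [0, 0, -0.5, 0, 0, 0, 1, 0, 0, -0.7, 0, 0, 0, 1, 0, 0, -0.7, 0, 0, 0, 1, 0, 0, -1, 0, 0, 0, 1, 0, 0, -1, 0, 0, 0, 1, 0, 0, -1, 0, 0, 0, 1, 0, 0, -1, 0, 0, 0, 1, 0, 0, -1, 0, 0, 0, 1, 0, 0, 0, 0, 0, 0, 1]}}

```text
time: 53.22
position: [0.5428, 0.2211, 0.3058]
orientation: [1.468, 2.774, 0.008]
contact_force: [-0.1, -0.1, 0.2]
gripper_width: 0.0312
gripper_force: 20.0
```

Emit:
{"api": "move_arm", "payload": {"targets": [0, 0, 0, 0, 0, 0.229, 1, 0, 0, 0, 0, 0, 0.229, 1, 0, 0, 0, 0, 0, 0.229, 1, 0, 0, 0, 0, 0, 0.229, 1, 0, 0, 0, 0, 0, 0.229, 1, 0, 0, 0, 0, 0, 0.229, 1, 0, 0, 0, 0, 0, 0.229, 1, 0, 0, 0, 0, 0, 0.229, 1, 0, 0, 0, 0, 0, 0.229, 1, 0, 0, 0, 0, 0, 0.229, 1, 0, 0, 0, 0, 0, 0.229, 1, 0, 0, 0, 0, 0, 0.229, 1]}}

```text
time: 54.22
position: [0.5414, 0.2207, 0.3009]
orientation: [-2.938, -1.112, 0.0]
contact_force: [0.4, -0.4, -0.4]
gripper_width: 0.0312
gripper_force: 20.0
```

```bash
python3 - <<'E'
from plan import *
plan((.5265,-.2716,.28),42)
E
```

```text
t 54.2  yaw 41.5 turn 0.5: 1 rows of [-0.     0.    -0.018]
pos [0.5414 0.2207 0.3009] j1,j7 [-1.03 -1.18] F [ 0.4 -0.4 -0.4] w 0.0312
shift [-17.02  17.8    1.05] : 18 rows of [-0.95  0.99  0.06]
```

Emit:
{"api": "move_arm", "payload": {"targets": [-0.945, 0.99, 0.06, 0, 0, 0, 1, -0.945, 0.99, 0.06, 0, 0, 0, 1, -0.945, 0.99, 0.06, 0, 0, 0, 1, -0.945, 0.99, 0.06, 0, 0, 0, 1, -0.945, 0.99, 0.06, 0, 0, 0, 1, -0.945, 0.99, 0.06, 0, 0, 0, 1, -0.945, 0.99, 0.06, 0, 0, 0, 1, -0.945, 0.99, 0.06, 0, 0, 0, 1, -0.945, 0.99, 0.06, 0, 0, 0, 1, -0.945, 0.99, 0.06, 0, 0, 0, 1, -0.945, 0.99, 0.06, 0, 0, 0, 1, -0.945, 0.99, 0.06, 0, 0, 0, 1]}}

```text
time: 55.22
position: [0.5305, -0.1088, 0.2867]
orientation: [-2.934, -1.121, -0.001]
contact_force: [1.1, 0.7, -1.3]
gripper_width: 0.0315
gripper_force: 20.0
```

Emit:
{"api": "move_arm", "payload": {"targets": [-0.945, 0.99, 0.06, 0, 0, 0, 1, -0.945, 0.99, 0.06, 0, 0, 0, 1, -0.945, 0.99, 0.06, 0, 0, 0, 1, -0.945, 0.99, 0.06, 0, 0, 0, 1, -0.945, 0.99, 0.06, 0, 0, 0, 1, -0.945, 0.99, 0.06, 0, 0, 0, 1, 0, 0, 0, 0, 0, 0, 1, 0, 0, 0, 0, 0, 0, 1, 0, 0, 0, 0, 0, 0, 1, 0, 0, 0, 0, 0, 0, 1]}}

```text
time: 56.05
position: [0.526, -0.2703, 0.2792]
orientation: [-2.933, -1.123, -0.0]
contact_force: [0.4, 0.1, -1.2]
gripper_width: 0.0313
gripper_force: 20.0
```

```bash
python3 - <<'E'
from look import *
plan((.5265,-.2716,.0925),42)
o=env.get_obs(); z=o["position"][2]+.016
for c,i in shots("o").items(): print(c,blob(c,i,(0,150,60),(4,255,255),z,15),"or",blob(c,i,(5,150,100),(18,255,255),.178),"li",blob(c,i,(120,50,60),(150,255,255),.178),discfit(c,i,.078))
E
```

```text
t 56.0  yaw 41.9 turn 0.1: 1 rows of [-0.001 -0.001 -0.003]
pos [ 0.526  -0.2703  0.2792] j1,j7 [-0.36 -0.22] F [ 0.4  0.1 -1.2] w 0.0313
shift [-0.03  0.07  9.34] : 10 rows of [-0.    0.01  0.93]
top [(371, [0.7753, 0.3442]), (482, [0.3963, 0.0181]), (1188, [0.396, 0.0195])] or [(156, [0.5563, 0.3081]), (61, [0.422, 0.0228]), (27, [0.3588, -0.008]), (49, [0.348, 0.0356])] li [(187, [0.4709, 0.3261]), (181, [0.4546, 0.2394]), (1100, [0.2168, 0.5145])] [0.5046 0.2749 0.0894]
scene [(959, [0.564, -0.0357]), (19, [0.5388, -0.2618]), (419, [0.9643, 0.2138])] or [(108, [0.4983, 0.5433]), (52, [0.4579, 0.5]), (102, [0.4837, 0.4811]), (38, [0.4486, 0.4678]), (80, [0.4946, 0.5127]), (41, [0.5033, 0.5286]), (28, [0.4879, 0.4641]), (31, [0.5238, 0.4938]), (31, [0.5197, 0.4612]), (69, [0.558, 0.3073])] li [(838, [0.3119, 0.4803]), (92, [0.4737, 0.3239]), (85, [0.4574, 0.2379])] [0.5048 0.279  0.094 ]
```

Emit:
{"api": "move_arm", "payload": {"targets": [0, 0.07, 0.9, 0, 0, 0, 1, 0, 0, 0.9, 0, 0, 0, 1, 0, 0, 0.9, 0, 0, 0, 1, 0, 0, 0.9, 0, 0, 0, 1, 0, 0, 0.9, 0, 0, 0, 1, 0, 0, 0.9, 0, 0, 0, 1, 0, 0, 0.6, 0, 0, 0, 1, 0, 0, 0.4, 0, 0, 0, 1, 0, 0, 0.4, 0, 0, 0, 1, 0, 0, 0.4, 0, 0, 0, 1, 0, 0, 0, 0, 0, 0, 1]}}

```text
time: 57.07
position: [0.5262, -0.2722, 0.1342]
orientation: [-2.934, -1.121, 0.001]
contact_force: [-0.1, 1.0, 0.4]
gripper_width: 0.0316
gripper_force: 20.0
```

Emit:
{"api": "move_arm", "payload": {"targets": [0, 0, 0.4, 0, 0, 0, 1, 0, 0, 0.4, 0, 0, 0, 1, 0, 0, 0.4, 0, 0, 0, 1, 0, 0, 0.4, 0, 0, 0, 1, 0, 0, 0.5, 0, 0, 0, 1, 0, 0, 0, 0, 0, 0, 1, 0, 0, 0, 0, 0, 0, 1]}}

```text
time: 57.65
position: [0.5262, -0.2726, 0.0925]
orientation: [-2.934, -1.121, 0.001]
contact_force: [0.5, -1.2, -0.8]
gripper_width: 0.0313
gripper_force: 20.0
```

Emit:
{"api": "move_arm", "payload": {"targets": [0, 0, 0, 0, 0, 0, -1, 0, 0, 0, 0, 0, 0, -1, 0, 0, 0, 0, 0, 0, -1, 0, 0, 0, 0, 0, 0, -1, 0, 0, 0, 0, 0, 0, -1, 0, 0, 0, 0, 0, 0, -1, 0, 0, 0, 0, 0, 0, -1, 0, 0, 0, 0, 0, 0, -1, 0, 0, 0, 0, 0, 0, -1]}}

```text
time: 58.4
position: [0.5265, -0.2726, 0.0933]
orientation: [-2.935, -1.121, -0.0]
contact_force: [0.0, 0.2, -0.5]
gripper_width: 0.082
gripper_force: 0.0
```

Emit:
{"api": "move_arm", "payload": {"targets": [0, 0, -0.5, 0, 0, 0, -1, 0, 0, -1, 0, 0, 0, -1, 0, 0, -1, 0, 0, 0, -1, 0, 0, -1, 0, 0, 0, -1, 0, 0, 0, 0, 0, 0, -1, 0, 0, 0, 0, 0, 0, -1, 0, 0, 0, 0, 0, 0, -1]}}

```text
time: 58.98
position: [0.5264, -0.2724, 0.1632]
orientation: [-2.934, -1.121, -0.0]
contact_force: [0.6, 0.2, -0.4]
gripper_width: 0.0867
gripper_force: 0.0
```

```bash
python3 - <<'E'
from plan import *
plan((.4545,-.337,.092),42)
E
```

```text
t 59.0  yaw 41.8 turn 0.2: 1 rows of [-0.001 -0.    -0.006]
pos [ 0.5264 -0.2724  0.1632] j1,j7 [-0.31 -0.16] F [ 0.6  0.2 -0.4] w 0.0867
shift [-4.83 -0.01  3.56] : 5 rows of [-0.97 -0.    0.71]
```

Emit:
{"api": "move_arm", "payload": {"targets": [-0.97, 0, 0, 0, 0, 0, -1, -0.97, 0, 0, 0, 0, 0, -1, -0.97, 0, 0, 0, 0, 0, -1, -0.97, 0, 0, 0, 0, 0, -1, -0.95, 0, 0, 0, 0, 0, -1, 0, 0, 0, 0, 0, 0, -1, 0, 0, 0.89, 0, 0, 0, -1, 0, 0, 0.89, 0, 0, 0, -1, 0, 0, 0.89, 0, 0, 0, -1, 0, 0, 0.89, 0, 0, 0, -1, 0, 0, 0, 0, 0, 0, -1, 0, 0, 0, 0, 0, 0, -1]}}

```text
time: 59.98
position: [0.4539, -0.3365, 0.0913]
orientation: [-2.933, -1.12, 0.003]
contact_force: [0.4, 0.1, 0.9]
gripper_width: 0.0872
gripper_force: 0.0
```

Emit:
{"api": "move_arm", "payload": {"targets": [0, 0, 0, 0, 0, 0, 1, 0, 0, 0, 0, 0, 0, 1, 0, 0, 0, 0, 0, 0, 1, 0, 0, 0, 0, 0, 0, 1, 0, 0, 0, 0, 0, 0, 1, 0, 0, 0, 0, 0, 0, 1, 0, 0, 0, 0, 0, 0, 1, 0, 0, 0, 0, 0, 0, 1, 0, 0, 0, 0, 0, 0, 1, 0, 0, 0, 0, 0, 0, 1, 0, 0, 0, 0, 0, 0, 1, 0, 0, 0, 0, 0, 0, 1]}}

```text
time: 60.98
position: [0.4545, -0.337, 0.0921]
orientation: [-2.935, -1.121, -0.0]
contact_force: [0.3, -0.9, -0.0]
gripper_width: 0.0315
gripper_force: 20.0
```

Emit:
{"api": "move_arm", "payload": {"targets": [0, 0, -0.5, 0, 0, 0, 1, 0, 0, -1, 0, 0, 0, 1, 0, 0, -1, 0, 0, 0, 1, 0, 0, -1, 0, 0, 0, 1, 0, 0, -1, 0, 0, 0, 1, 0, 0, -1, 0, 0, 0, 1, 0, 0, -1, 0, 0, 0, 1, 0, 0, -1, 0, 0, 0, 1, 0, 0, -1, 0, 0, 0, 1, 0, 0, -1, 0, 0, 0, 1, 0, 0, -1, 0, 0, 0, 1, 0, 0, 0, 0, 0, 0, 1]}}

```text
time: 61.98
position: [0.4551, -0.3382, 0.3064]
orientation: [2.932, 1.119, 0.006]
contact_force: [0.1, -0.4, -1.2]
gripper_width: 0.0311
gripper_force: 20.0
```

Emit:
{"api": "move_arm", "payload": {"targets": [0, 0, 0, 0, 0, -0.23, 1, 0, 0, 0, 0, 0, -0.23, 1, 0, 0, 0, 0, 0, -0.23, 1, 0, 0, 0, 0, 0, -0.23, 1, 0, 0, 0, 0, 0, -0.23, 1, 0, 0, 0, 0, 0, -0.23, 1, 0, 0, 0, 0, 0, -0.23, 1, 0, 0, 0, 0, 0, -0.23, 1, 0, 0, 0, 0, 0, -0.23, 1, 0, 0, 0, 0, 0, -0.23, 1, 0, 0, 0, 0, 0, -0.23, 1, 0, 0, 0, 0, 0, -0.23, 1]}}

```text
time: 62.98
position: [0.4541, -0.3371, 0.3021]
orientation: [-1.452, -2.785, 0.0]
contact_force: [0.4, 0.2, -0.4]
gripper_width: 0.0316
gripper_force: 20.0
```

```bash
python3 - <<'E'
from plan import *
plan((.5407,.222,.3),124.6)
E
```

```text
t 63.0  yaw 124.9 turn -0.3: 1 rows of [-0.    -0.001  0.011]
pos [ 0.4541 -0.3371  0.3021] j1,j7 [-0.12  1.3 ] F [ 0.4  0.2 -0.4] w 0.0316
shift [20.55 19.44  0.1 ] : 21 rows of [0.98 0.93 0.  ]
```

Emit:
{"api": "move_arm", "payload": {"targets": [0.98, 0.926, 0, 0, 0, 0, 1, 0.98, 0.926, 0, 0, 0, 0, 1, 0.98, 0.926, 0, 0, 0, 0, 1, 0.98, 0.926, 0, 0, 0, 0, 1, 0.98, 0.926, 0, 0, 0, 0, 1, 0.98, 0.926, 0, 0, 0, 0, 1, 0.98, 0.926, 0, 0, 0, 0, 1, 0.98, 0.926, 0, 0, 0, 0, 1, 0.98, 0.926, 0, 0, 0, 0, 1, 0.98, 0.926, 0, 0, 0, 0, 1, 0.98, 0.926, 0, 0, 0, 0, 1, 0.98, 0.926, 0, 0, 0, 0, 1]}}

```text
time: 63.98
position: [0.5036, -0.0162, 0.3022]
orientation: [-1.461, -2.781, -0.0]
contact_force: [0.4, -0.1, -0.3]
gripper_width: 0.0313
gripper_force: 20.0
```

Emit:
{"api": "move_arm", "payload": {"targets": [0.98, 0.926, 0, 0, 0, 0, 1, 0.98, 0.926, 0, 0, 0, 0, 1, 0.98, 0.926, 0, 0, 0, 0, 1, 0.98, 0.926, 0, 0, 0, 0, 1, 0.98, 0.926, 0, 0, 0, 0, 1, 0.98, 0.926, 0, 0, 0, 0, 1, 0.98, 0.926, 0, 0, 0, 0, 1, 0.98, 0.926, 0, 0, 0, 0, 1, 0.98, 0.926, 0, 0, 0, 0, 1, 0, 0, 0, 0, 0, 0, 1, 0, 0, 0, 0, 0, 0, 1, 0, 0, 0, 0, 0, 0, 1]}}

```text
time: 64.98
position: [0.5408, 0.2216, 0.302]
orientation: [1.461, 2.781, -0.001]
contact_force: [-0.4, -0.7, -0.4]
gripper_width: 0.0312
gripper_force: 20.0
```

Emit:
{"api": "move_arm", "payload": {"targets": [0, 0, 0, 0, 0, 0, 1, 0, 0, 0, 0, 0, 0, 1]}}

```text
time: 65.15
position: [0.541, 0.2213, 0.3024]
orientation: [1.462, 2.78, 0.0]
contact_force: [0.2, 0.3, -1.0]
gripper_width: 0.0314
gripper_force: 20.0
```

```bash
python3 - <<'E'
from plan import *
plan((.5407,.222,.162),124.6)
E
```

```text
t 65.2  yaw 124.5 turn 0.1: 1 rows of [ 0.001  0.    -0.003]
pos [0.541  0.2213 0.3024] j1,j7 [-0.75  0.19] F [ 0.2  0.3 -1. ] w 0.0314
shift [0.04 0.01 7.02] : 8 rows of [0.   0.   0.88]
```

Emit:
{"api": "move_arm", "payload": {"targets": [0.04, 0, 0.8, 0, 0, 0, 1, 0, 0, 0.8, 0, 0, 0, 1, 0, 0, 0.8, 0, 0, 0, 1, 0, 0, 0.8, 0, 0, 0, 1, 0, 0, 0.6, 0, 0, 0, 1, 0, 0, 0.4, 0, 0, 0, 1, 0, 0, 0.4, 0, 0, 0, 1, 0, 0, 0.4, 0, 0, 0, 1, 0, 0, 0.4, 0, 0, 0, 1, 0, 0, 0, 0, 0, 0, 1]}}

```text
time: 65.98
position: [0.5398, 0.223, 0.1926]
orientation: [-1.46, -2.781, 0.002]
contact_force: [0.5, -0.4, -0.3]
gripper_width: 0.0313
gripper_force: 20.0
```

Emit:
{"api": "move_arm", "payload": {"targets": [0, 0, 0.4, 0, 0, 0, 1, 0, 0, 0.4, 0, 0, 0, 1, 0, 0, 0.4, 0, 0, 0, 1, 0, 0, 0.36, 0, 0, 0, 1, 0, 0, 0, 0, 0, 0, 1, 0, 0, 0, 0, 0, 0, 1]}}

```text
time: 66.48
position: [0.5404, 0.2233, 0.1625]
orientation: [-1.46, -2.782, 0.0]
contact_force: [-0.1, -0.6, -0.5]
gripper_width: 0.0314
gripper_force: 20.0
```

Emit:
{"api": "move_arm", "payload": {"targets": [0, 0, 0.02, 0, 0, 0, 1, 0, 0, 0, 0, 0, 0, 1, 0, 0, 0, 0, 0, 0, -1, 0, 0, 0, 0, 0, 0, -1, 0, 0, 0, 0, 0, 0, -1, 0, 0, 0, 0, 0, 0, -1, 0, 0, 0, 0, 0, 0, -1, 0, 0, 0, 0, 0, 0, -1, 0, 0, 0, 0, 0, 0, -1, 0, 0, 0, 0, 0, 0, -1, 0, 0, 0, 0, 0, 0, -1]}}

```text
time: 67.4
position: [0.5403, 0.2233, 0.1625]
orientation: [-1.46, -2.782, -0.0]
contact_force: [0.0, 0.1, 0.0]
gripper_width: 0.0824
gripper_force: 0.0
```

Emit:
{"api": "move_arm", "payload": {"targets": [0, 0, -0.5, 0, 0, 0, -1, 0, 0, -1, 0, 0, 0, -1, 0, 0, -1, 0, 0, 0, -1, 0, 0, -1, 0, 0, 0, -1, 0, 0, -1, 0, 0, 0, -1, -1, 0, 0, 0, 0, 0, -1, -1, 0, 0, 0, 0, 0, -1, -1, 0, 0, 0, 0, 0, -1, -1, 0, 0, 0, 0, 0, -1, -1, 0, 0, 0, 0, 0, -1, -1, 0, 0, 0, 0, 0, -1, 0, 0, 0, 0, 0, 0, -1]}}

```text
time: 68.4
position: [0.6102, 0.1198, 0.2534]
orientation: [1.466, 2.776, -0.002]
contact_force: [-0.1, -0.4, 1.5]
gripper_width: 0.087
gripper_force: 0.0
```

```bash
python3 - <<'E'
from look import *
from model import *
S=shots("q")
for c,i in S.items(): print(c,"red",blob(c,i,(0,150,60),(4,255,255),.108,15),"or",blob(c,i,(5,150,100),(18,255,255),.178),"li",blob(c,i,(120,50,60),(150,255,255),.178),discfit(c,i,.078))
dp=(.5055,.273);y=np.radians(79.6)
im=np.hstack([draw("top",S["top"],disc(dp,y,.07),(90,190,120,130),3.2),draw("scene",S["scene"],disc(dp,y,.07),(330,80,120,130),3.2)]); cv2.imwrite("pics/q.png",im)
plan((.5055,.273,.25),79.6)
E
```

```text
top red [(368, [0.8377, 0.4167]), (141, [0.5243, -0.2677]), (509, [0.3819, 0.0259]), (1196, [0.3816, 0.0262])] or [(159, [0.5564, 0.3085]), (57, [0.425, 0.0199]), (46, [0.348, 0.035])] li [(60, [0.6841, -0.4306]), (187, [0.4705, 0.3262]), (1157, [0.2158, 0.5154])] [0.4866 0.3155 0.0587]
scene red [(966, [0.3633, 0.031]), (146, [0.527, -0.2697]), (421, [0.9029, 0.3669])] or [(199, [0.4933, 0.5384]), (325, [0.4855, 0.4972]), (109, [0.4828, 0.4647]), (56, [0.5148, 0.5598]), (43, [0.4611, 0.0395]), (72, [0.5578, 0.3086])] li [(875, [0.3123, 0.4814])] [0.5122 0.2701 0.0875]
t 68.5  yaw 124.5 turn -44.9: 7 rows of [0.    0.    0.214]
pos [0.6087 0.1239 0.2531] j1,j7 [-0.59  0.42] F [ 0.1  0.2 -0.6] w 0.0875
shift [ 6.4  -6.42  0.15] : 7 rows of [ 0.91 -0.92  0.02]
```

View pics/q.png

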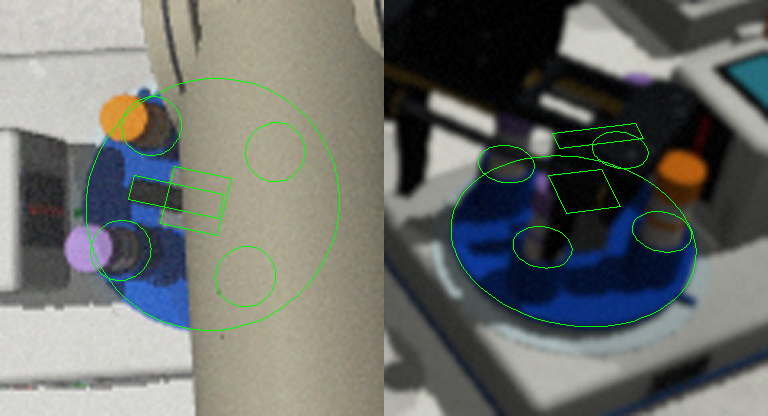

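View pics/q_scene.png

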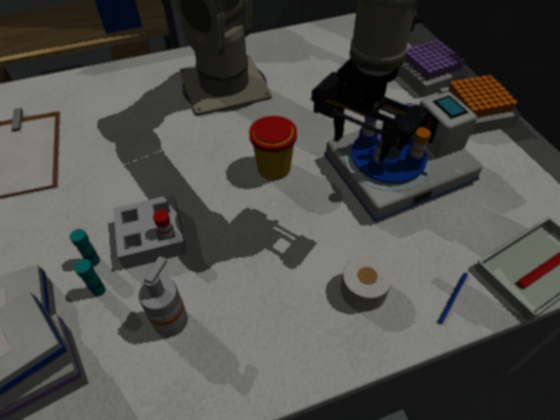

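In the disc crop the orange tube is in the blue-tick cup and the lilac tubes are in the other cups, all upright. The scene picture shows the red tube in the rack at (162,222), with the other wells empty. Next I'll take the handle.

Emit:
{"api": "move_arm", "payload": {"targets": [0, 0, 0, 0, 0, 0.214, -1, 0, 0, 0, 0, 0, 0.214, -1, 0, 0, 0, 0, 0, 0.214, -1, 0, 0, 0, 0, 0, 0.214, -1, 0, 0, 0, 0, 0, 0.214, -1, 0, 0, 0, 0, 0, 0.214, -1, 0, 0, 0, 0, 0, 0.214, -1]}}

```text
time: 69.08
position: [0.608, 0.1261, 0.253]
orientation: [-2.415, -2.008, -0.001]
contact_force: [-1.1, -0.3, 0.2]
gripper_width: 0.0871
gripper_force: 0.0
```

Emit:
{"api": "move_arm", "payload": {"targets": [0.91, -0.92, 0, 0, 0, 0, -1, 0.91, -0.92, 0, 0, 0, 0, -1, 0.91, -0.92, 0, 0, 0, 0, -1, 0.91, -0.92, 0, 0, 0, 0, -1, 0.91, -0.92, 0, 0, 0, 0, -1, 0.91, -0.92, 0, 0, 0, 0, -1, 0.91, -0.92, 0, 0, 0, 0, -1, 0, 0, 0, 0, 0, 0, -1, 0, 0, 0, 0, 0, 0, -1, 0, 0, 0, 0, 0, 0, -1, 0, 0, 0, 0, 0, 0, -1]}}

```text
time: 70.0
position: [0.505, 0.2723, 0.2528]
orientation: [2.413, 2.011, 0.0]
contact_force: [0.3, -0.4, 0.4]
gripper_width: 0.0867
gripper_force: 0.0
```

```bash
python3 - <<'E'
from look import *
S=shots("r")
for c,i in S.items(): print(c,"or",blob(c,i,(5,150,100),(18,255,255),.178),"li",blob(c,i,(120,50,60),(150,255,255),.178),discfit(c,i,.078))
plan((.5053,.273,.153),79.6)
E
```

```text
top or [(89, [0.5531, 0.3132]), (49, [0.348, 0.0352])] li [(79, [0.6986, -0.4279]), (174, [0.541, 0.2246]), (53, [0.4625, 0.244]), (1128, [0.2163, 0.5148])] [0.5033 0.2645 0.0824]
scene or [(60, [0.5584, 0.3077])] li [(282, [0.324, 0.5057]), (33, [0.5376, 0.2289])] [0.5101 0.2726 0.0895]
t 70.1  yaw 79.6 turn 0.0: 1 rows of [ 0. -0. -0.]
pos [0.5051 0.2721 0.2527] j1,j7 [-0.93 -0.68] F [ 0.  -0.1  0.3] w 0.0871
shift [0.04 0.   4.98] : 5 rows of [0.01 0.   1.  ]
```

Emit:
{"api": "move_arm", "payload": {"targets": [0.03, 0, 0.7, 0, 0, 0, -1, 0, 0, 0.7, 0, 0, 0, -1, 0, 0, 0.7, 0, 0, 0, -1, 0, 0, 0.7, 0, 0, 0, -1, 0, 0, 0.7, 0, 0, 0, -1, 0, 0, 0.7, 0, 0, 0, -1, 0, 0, 0.7, 0, 0, 0, -1, 0, 0, 0, 0, 0, 0, -1, 0, 0, 0, 0, 0, 0, -1]}}

```text
time: 70.85
position: [0.5047, 0.2729, 0.1543]
orientation: [2.413, 2.011, -0.002]
contact_force: [0.3, 0.6, -0.1]
gripper_width: 0.0867
gripper_force: 0.0
```

Emit:
{"api": "move_arm", "payload": {"targets": [0, 0, 0, 0, 0, 0, 1, 0, 0, 0, 0, 0, 0, 1, 0, 0, 0, 0, 0, 0, 1, 0, 0, 0, 0, 0, 0, 1, 0, 0, 0, 0, 0, 0, 1, 0, 0, 0, 0, 0, 0, 1, 0, 0, 0, 0, 0, 0, 1, 0, 0, 0, 0, 0, 0, 1, 0, 0, 0, 0, 0, 0, 1, 0, 0, 0, 0, 0, 0, 1, 0, 0, 0, 0, 0, 0, 1, 0, 0, 0, 0, 0, 0, 1], "squeeze": 25}}

```text
time: 71.85
position: [0.5048, 0.2735, 0.1545]
orientation: [-2.412, -2.012, -0.0]
contact_force: [0.7, -0.4, -0.1]
gripper_width: 0.0157
gripper_force: 25.0
```

Emit:
{"api": "move_arm", "payload": {"targets": [0, 0, 0, 0, 0, 0, 1, 0, 0, 0, 0, 0, 0, 1, 0, 0, 0, 0, 0, 0, 1, 0, 0, 0, 0, 0, 0, 1, 0, 0, 0, 0, 0, 0, 1]}}

```text
time: 72.27
position: [0.5048, 0.2736, 0.1545]
orientation: [-2.412, -2.012, -0.0]
contact_force: [0.3, 0.6, -0.2]
gripper_width: 0.016
gripper_force: 25.0
```

Now turn 60 degrees counter-clockwise: 20 rows of 3 degrees (-0.1).

Emit:
{"api": "move_arm", "payload": {"targets": [0, 0, 0, 0, 0, -0.1, 1, 0, 0, 0, 0, 0, -0.1, 1, 0, 0, 0, 0, 0, -0.1, 1, 0, 0, 0, 0, 0, -0.1, 1, 0, 0, 0, 0, 0, -0.1, 1, 0, 0, 0, 0, 0, -0.1, 1, 0, 0, 0, 0, 0, -0.1, 1, 0, 0, 0, 0, 0, -0.1, 1, 0, 0, 0, 0, 0, -0.1, 1, 0, 0, 0, 0, 0, -0.1, 1]}}

```text
time: 73.1
position: [0.5046, 0.2732, 0.1545]
orientation: [-1.806, -2.57, 0.001]
contact_force: [-1.8, -1.9, 1.1]
gripper_width: 0.0158
gripper_force: 25.0
```

Emit:
{"api": "move_arm", "payload": {"targets": [0, 0, 0, 0, 0, -0.1, 1, 0, 0, 0, 0, 0, -0.1, 1, 0, 0, 0, 0, 0, -0.1, 1, 0, 0, 0, 0, 0, -0.1, 1, 0, 0, 0, 0, 0, -0.1, 1, 0, 0, 0, 0, 0, -0.1, 1, 0, 0, 0, 0, 0, -0.1, 1, 0, 0, 0, 0, 0, -0.1, 1, 0, 0, 0, 0, 0, -0.1, 1, 0, 0, 0, 0, 0, -0.1, 1, 0, 0, 0, 0, 0, 0, 1, 0, 0, 0, 0, 0, 0, 1]}}

```text
time: 74.1
position: [0.5047, 0.273, 0.1545]
orientation: [-1.086, -2.948, 0.001]
contact_force: [-1.7, -3.6, 2.1]
gripper_width: 0.0163
gripper_force: 25.0
```

```bash
python3 - <<'E'
from plan import *
plan((.5053,.273,.1545),139.6)
print(env.get_obs()["wrist_torque"])
E
```

```text
t 74.1  yaw 139.6 turn 0.0: 1 rows of [-0.001  0.    -0.001]
pos [0.5047 0.273  0.1545] j1,j7 [-0.8   0.35] F [-1.7 -3.6  2.1] w 0.0163
shift [-0.02  0.02  0.  ] : 1 rows of [-0.02  0.02  0.  ]
[-0.75369184  0.419572    0.05944643]
```

Release, lift straight up and back away.

Emit:
{"api": "move_arm", "payload": {"targets": [0, 0, 0, 0, 0, 0, -1, 0, 0, 0, 0, 0, 0, -1, 0, 0, 0, 0, 0, 0, -1, 0, 0, 0, 0, 0, 0, -1, 0, 0, 0, 0, 0, 0, -1, 0, 0, 0, 0, 0, 0, -1, 0, 0, 0, 0, 0, 0, -1, 0, 0, 0, 0, 0, 0, -1]}}

```text
time: 74.77
position: [0.5047, 0.2736, 0.1546]
orientation: [1.083, 2.949, 0.0]
contact_force: [0.6, -0.8, -0.2]
gripper_width: 0.0616
gripper_force: 0.0
```

Emit:
{"api": "move_arm", "payload": {"targets": [0, 0, -0.5, 0, 0, 0, -1, 0, 0, -0.8, 0, 0, 0, -1, 0, 0, -1, 0, 0, 0, -1, 0, 0, -1, 0, 0, 0, -1, 0, 0, -1, 0, 0, 0, -1, 0, 0, -1, 0, 0, 0, -1, -1, 0, 0, 0, 0, 0, -1, -1, 0, 0, 0, 0, 0, -1, -1, 0, 0, 0, 0, 0, -1, -1, 0, 0, 0, 0, 0, -1, -1, 0, 0, 0, 0, 0, -1, -1, 0, 0, 0, 0, 0, -1]}}

```text
time: 75.77
position: [0.5969, 0.1952, 0.2615]
orientation: [1.083, 2.949, 0.001]
contact_force: [-0.0, -0.4, 0.0]
gripper_width: 0.0866
gripper_force: 0.0
```

Emit:
{"api": "move_arm", "payload": {"targets": [-1, 1, 0, 0, 0, 0, -1, -1, 1, 0, 0, 0, 0, -1, -1, 1, 0, 0, 0, 0, -1, -1, 1, 0, 0, 0, 0, -1, -1, 1, 0, 0, 0, 0, -1, -1, 1, 0, 0, 0, 0, -1, 0, 1, 0, 0, 0, 0, -1, 0, 1, 0, 0, 0, 0, -1, 0, 0, 0, 0, 0, 0, -1, 0, 0, 0, 0, 0, 0, -1]}}

```text
time: 76.6
position: [0.7914, 0.2408, 0.2594]
orientation: [-1.081, -2.949, 0.001]
contact_force: [-0.4, -0.0, -0.2]
gripper_width: 0.0873
gripper_force: 0.0
```

```bash
python3 - <<'E'
from look import *
from model import *
S=shots("s")
for c,i in S.items(): print(c,"red",blob(c,i,(0,150,60),(4,255,255),.108,15),"or",blob(c,i,(5,150,100),(18,255,255),.178),"li",blob(c,i,(120,50,60),(150,255,255),.178),discfit(c,i,.078))
f=np.radians(94.6); print("focus",.5055+.062*np.cos(f),.273+.062*np.sin(f))
dp=(.5055,.273);y=np.radians(139.6)
im=np.hstack([draw("top",S["top"],disc(dp,y,.07),(90,190,120,130),3.2),draw("scene",S["scene"],disc(dp,y,.07),(330,80,120,130),3.2)]); cv2.imwrite("pics/s.png",im)
E
```

```text
top red [(30, [0.8264, 0.4743]), (131, [0.5245, -0.2681]), (496, [0.3821, 0.0263]), (1190, [0.3818, 0.0262])] or [(51, [0.4259, 0.0262]), (48, [0.3478, 0.0351])] li [(140, [0.6882, -0.4294]), (1155, [0.2162, 0.5152])] [0.5191 0.2292 0.0508]
scene red [(945, [0.363, 0.0318]), (143, [0.527, -0.2696]), (415, [0.9028, 0.3674])] or [(49, [0.4581, 0.5001]), (62, [0.4664, 0.4828]), (63, [0.4655, 0.4662]), (35, [0.4698, 0.5153]), (79, [0.5022, 0.3352])] li [(820, [0.312, 0.48]), (80, [0.4465, 0.2691]), (105, [0.512, 0.2132]), (109, [0.5684, 0.2815])] [0.5088 0.2712 0.0894]
focus 0.5005276666916108 0.33480029046428733
```

View pics/s.png

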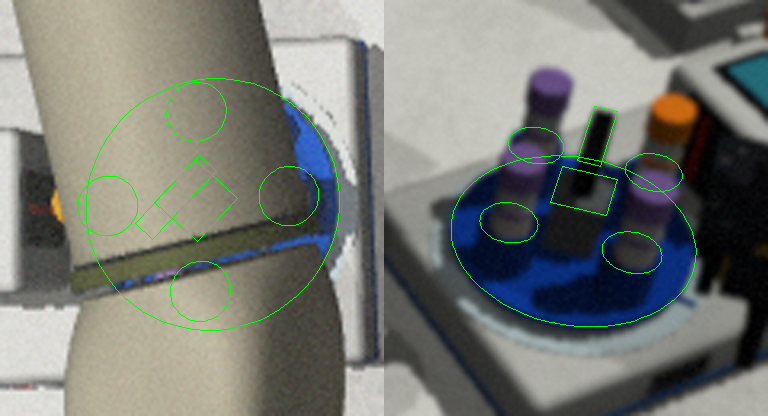

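The model fits the scene view exactly: the disc is at read and the orange tube sits at the focus, (.502,.335) measured against (.5005,.335) expected. The red tube is in its well and the gripper is clear, so I'll hand in.

```bash
python3 -c "
from workcell import env
print(env.sign_off())"
```

```text
the job is handed in; nothing more can be done
None
```

The job is handed in at about 77 s: the disc is seated and turned to read with the orange control at the scan window, all three lilac samples are in its cups, and the old red control is in a rack well; the sign-off call returned no verdict.

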